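# Rotate the paste pots in the gravity lane

## Task

Bring the oldest paste pot into use and restock the roller lane, where pots are stored lid down so that the paste seals the lid: take the front pot out of the lane, turn it over and stand it lid up in the drip tray, flat inside the rim. Turn over each new pot that stands on the bench and load it lid down at the back of the lane, so that it runs down and queues behind the old ones. The other old pots stay in the lane, and the glue bottle, the parts jar and the gas nozzle stay where they are; the vee block is there to lay a pot on its side while you change your grip.

Things in the scene. Friction and masses are not known exactly. Their poses are not given: they have to be found in the camera images.
- lane: grey steel gravity lane fixed on the bench: 18 free rollers between two side channels, 390 mm long, 79 mm wide, open above; origin on the bench under its middle, x (level) from low front to high back. A pot let go on the rollers runs down by itself until it meets the stop or the pot ahead: first pot's centre 33 mm from the stop, each next 65.5 mm more. The back end has no stop
- lane_stop (a point): point at the front stop on the line of the roller tops, mid width, 30 mm above the bench. x runs up the slope (6 degrees) over the rollers to the back end at 390 mm, 71 mm above the bench; z is square to the slope, y across. Side guides rise 9 mm above the roller tops, 74 mm apart inside, 79 mm outside; the stop rises 24 mm. Pots queue lid down
- vee_block: ground steel vee block fixed on the bench, 80 mm long (x), 56 mm wide (y), 35 mm high, origin at the centre of its underside. 90 degree vee open above, along x, vertex line 10 mm above the bench: a pot laid in it on its side lies with its axis along x, about 54 mm above the bench
- drip_tray: loose shallow steel tray, 160 mm (x) by 130 mm (y), rim 12 mm high, floor 2 mm thick; origin at the centre of its underside
- pot_front: the oldest pot, the one at the front stop of the lane, lid down at the start: paste pot: green round tin with a black screw lid, 0.2 kg. 50 mm tall; body 62 mm across from its base to 36 mm, lid 65.5 mm across from there up. Origin at the centre of its base, own z axis from base to lid (up when it stands lid up, down when it stands lid down)
- pot_second: the second pot in the lane, lid down, touching the front one; same kind of pot
- pot_third: the third and last pot in the lane at the start, lid down; same kind of pot
- pot_new_a: new pot a, standing lid up on the bench at the start (one of the three may be absent); same kind of pot; the new pots are alike and may be loaded in any order
- pot_new_b: new pot b, standing lid up on the bench at the start (one of the three may be absent); same kind of pot; the new pots are alike and may be loaded in any order
- pot_new_c: new pot c, standing lid up on the bench at the start (one of the three may be absent); same kind of pot; the new pots are alike and may be loaded in any order
- tile_2: thin wooden board standing fast on edge at the left, an obstacle for the wrist: 340 mm high, 300 mm long; origin at the middle of its lower edge, from which it runs 150 mm either way along the level direction (0.91, 0.41). Another obstacle for wrists: blue bins on the wall overhang the bench beyond x = 0.75 m, from 290 mm up
- vice: blue machine vice fixed on the bench, an obstacle 62 mm high; origin on the bench, about which it covers the area from 100 mm nearer the robot to 115 mm farther off, and 55 mm to either side
- glue_bottle: bystander: red glue bottle with black nozzle cap, 36 mm across, 86 mm tall, standing; origin at the centre of its base
- parts_jar: bystander: orange jar with white lid, 64 mm across, 67 mm tall, standing; origin at the centre of its base
- gas_nozzle: bystander: tapered copper gas nozzle, 24 mm across, 53 mm tall, standing; origin at the centre of its base

How it is judged:
By the outcome, as a careful person would: the job done as asked, in the order asked, and still so for the second after the job is handed in, with the robot touching nothing.
Of pot_new_a, pot_new_b, pot_new_c only 2 to 3 are there at a start; the rules pass over those that are not, and their reading is None.
At some moment in a run one of pot_new_a, pot_new_b, pot_new_c, drip_tray may be knocked a few centimetres aside while the robot is not near it.
It also fails if it takes over 210 s, if anything falls off the work surface, if the arm or the gripper's body presses on something with over 40 N, if the wrist force passes 120 N, or if a joint passes its speed limit or range.

## Robot

A 6-joint arm with a two-finger parallel gripper is mounted at the origin on a cart in front of the work surface, level with it; the furniture and walls round the work are solid. World frame = base frame: x ahead of the robot, y to its left, z up, the work surface at z = 0. Lengths are in m, angles in rad, forces in N, time in s.
With the tool pointing down it reaches from about 0.325 to 0.9 m from the base axis. Payload 3.5 kg.
Tool frame: the origin (TCP) lies at the very end of the fingers, on their centre line; the grasp point (between the pads) lies 19 mm behind it; z points along the fingers, y is the line along which they close (so a half turn about z gives the same grasp; the last joint's range is limited). The gripper opens to 85 mm and grips with 20 to 120 N. Pads are 22 mm wide; open, the fingers measure 114 mm over their backs; the gripper's body (76 mm by 85 mm) begins 54 mm behind the grasp point. The pads swing forward as they close: fully open they stand 13 mm farther back than shut.
Start: joints at [-1.351, 0.276, -0.026, 1.268, 0, 1.467], TCP at [0.198, -0.593, 0.231] pointing down, gripper open.
Joint ranges: [-3.12, 3.12], [-0.85, 1.88], [-1.08, 1.24], [-1.95, 2.15], [-1.57, 1.53], [-3.14, 3.14]. Speed limits (rad/s): [2.57, 2.57, 3.14, 3.14, 3.14, 3.14].

## Interface

Orientations are given as a 3x3 rotation matrix whose columns are the frame's x, y, z axes.
In Python, from rig import bot gives the robot as it stands.
- The arm moves only by the tool jog_arm, called after "Call:" in YAML: its name, and indented under it one key for each argument. Schema: {"type":"object","properties":{"plan":{"type":"array","items":{"type":"number"},"minItems":6,"maxItems":60},"jaw":{"type":"number"},"grip_force":{"type":"number"},"only":{"type":"string"},"quiet":{"type":"boolean"},"lines":{"type":"string"}},"required":["plan"],"additionalProperties":false}. plan is one flat list of numbers that holds 1 to 10 rows one after another, with no inner brackets; each row has 6 numbers: dx, dy, dz in m, then a rotation vector rx, ry, rz in rad; each row shifts and turns the commanded pose from where the row before left it, along the tool's axes as they then stand; what a row does not reach is not made up. A row lasts 1/10 s, in which the tool goes at most 0.05 m and 0.15 rad, less where a joint would pass 70% of its speed; a pose out of reach is approached as far as the arm can. jaw is the opening from 0.0 (shut) to 1.0 (fully open), set as the call begins (left out keeps the last). The fingers move at their own pace and stop on an object; grip_force is the grip in N (left out, the last holds). Time passes only in rows, so rows that do not move let the fingers close. The tool returns the time, the measured TCP pose, the force, the opening and the grip force at its end. only (a regular expression) keeps the lines of the reply that match it, lines (a string "A,B") keeps lines A to B, and quiet returns only ok. Input that does not fit is refused with a message, and nothing moves.
- bot.state(): the state, without advancing time (a new reading comes with each control period).
- bot.get_image(name): name is "scene" or "top"; returns the picture (420x560x3 uint8, red, green, blue); there is no depth.
- bot.camera_model(name): a dict with "mtx" (3x3 intrinsics, pixels), "R" (3x3) and "t" (3): a world point X has camera coordinates R X + t. Camera axes: x right, y down, z forward; pixel columns grow to the right and rows downward; lengths in m; the calibration is good to about 2 mm. A picture is of the moment at which its call begins. camera_model takes no time and is no camera call.
- bot.close_job(): hands the job in; it is judged then, once.
The state is a dict: "clock": time; "joint_pos": joint angles; "dq": joint speeds; "joint_torque": joint torques, N m; "position": TCP position; "eef_rot": TCP orientation; "wrist_force": force on the tool from outside, world axes, zero at the start; "ft_torque": the same for the moment, N m; "grip_width": opening from 0.0 (shut) to 1.0 (fully open); "finger_force": force on a finger pad.
Only numpy, scipy, OpenCV 4.12 (cv2) and the standard library are available. Lean on these libraries where they do the work, as an engineer would, in place of code of your own. Each camera call takes 0.05 s, during which the arm holds its last target. There are 200 camera calls.

## Working session

There is one attempt and no reset: what is moved stays moved. The work goes in short steps, Python scripts to look and compute and a tool call to move; the robot and the scene stay as the last step left them, time stands still between calls to the robot, and variables do not carry over. Pictures are saved under pics/ and viewed, at most 14 in all, crops included, and the job is handed in when it is done.

```bash
ls; mkdir -p pics; python3 - <<'E'
from rig import bot
import cv2,numpy as np
for n in("scene","top"):
    im=bot.get_image(n); cv2.imwrite(f"pics/{n}0.png",cv2.resize(im[:,:,::-1],(800,600)))
    np.save(f"{n}0.npy",im)
    m=bot.camera_model(n); print(n,m, -np.array(m['R']).T@m['t'])
s=bot.state();print(s)
E
```

```text
pics
rig.py
scene {'mtx': array([[438.06755395,   0.        , 279.79797735],
       [  0.        , 438.06755395, 210.1049657 ],
       [  0.        ,   0.        ,   1.        ]]), 'R': array([[-0.47494164, -0.8799354 ,  0.01200533],
       [-0.64644114,  0.33959257, -0.68322086],
       [ 0.5971133 , -0.33225078, -0.7301131 ]]), 't': array([0.27931342, 0.39139854, 0.93090109])} [-0.17017972  0.42215434  0.94372147]
top {'mtx': array([[389.42812672,   0.        , 276.74246257],
       [  0.        , 389.42812672, 216.30547994],
       [  0.        ,   0.        ,   1.        ]]), 'R': array([[-0.01788784, -0.99982666, -0.00516549],
       [-0.97829182,  0.01856889, -0.20639844],
       [ 0.20645858,  0.00136133, -0.97845439]]), 't': array([0.03640826, 0.54965486, 1.0803922 ])} [0.31531788 0.0247247  1.17075047]
{'clock': 0.1, 'joint_pos': array([-1.35140049e+00,  2.77085871e-01, -2.77043521e-02,  1.26798943e+00,
        1.38498451e-05,  1.46741230e+00]), 'dq': array([ 9.76642557e-04, -1.84071755e-03,  4.44145858e-03, -8.30542777e-04,
       -3.17038126e-05, -1.32199896e-03]), 'joint_torque': array([ 2.68035160e-05, -4.46706963e+01,  2.96129090e+01,  8.42252135e-03,
       -3.09885911e-05,  7.88994299e-06]), 'position': array([ 0.19810772, -0.59205512,  0.23027209]), 'eef_rot': array([[ 9.48357351e-01,  3.17203656e-01, -4.18131899e-04],
       [ 3.17203857e-01, -9.48355395e-01,  1.93879246e-03],
       [ 2.18454413e-04, -1.97130113e-03, -9.99998033e-01]]), 'wrist_force': array([-0.38558268, -0.45142419, -0.46506692]), 'ft_torque': array([-0.00392814, -0.02766403, -0.01817731]), 'finger_force': 0.0, 'grip_width': 1.0046027376535398}
```

View pics/scene0.png

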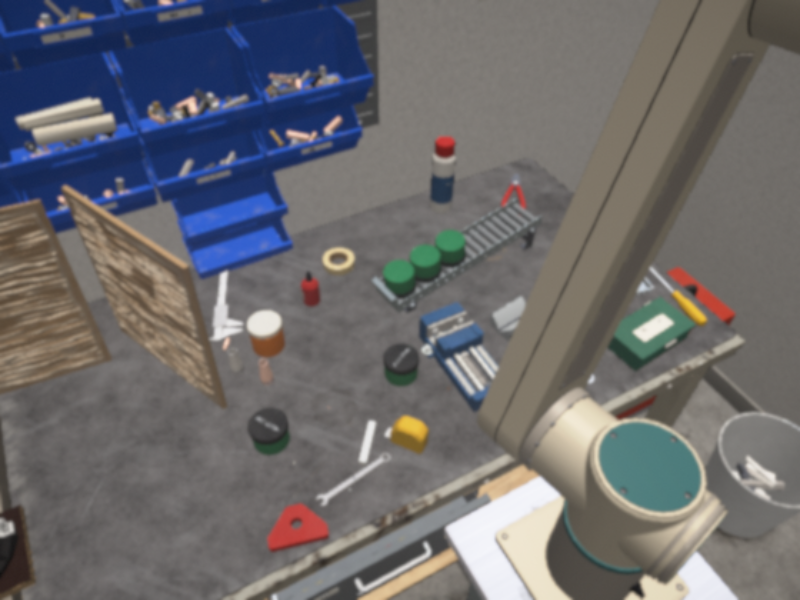

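View pics/top0.png

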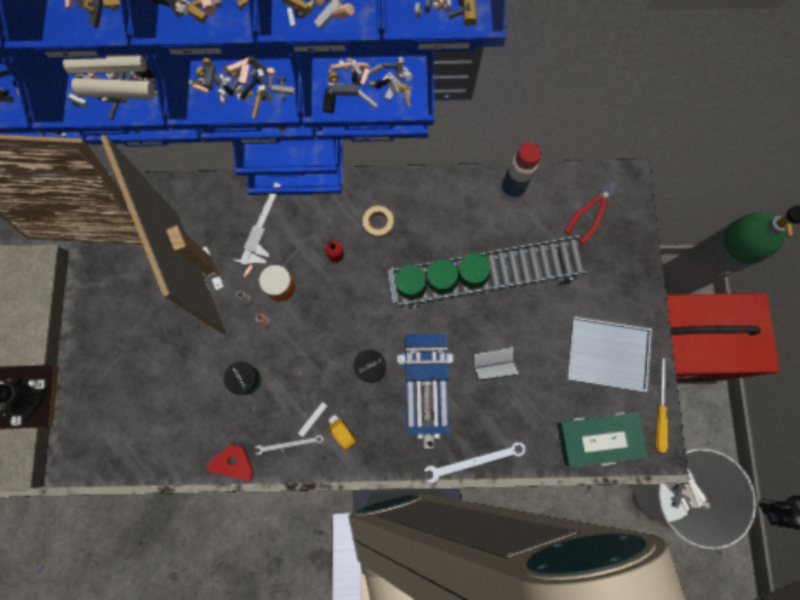

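The top view (800x600 scaled) shows two new pots at (242,378) and (370,366). The lane runs from (390,285) to (582,258), with three green bases near (411,280), (442,275) and (474,269). The vee block is at (497,362), the vice at (427,385) and the tray at (610,352). There is no third new pot. The scene view agrees.

```bash
cat > h.py <<'E'
import numpy as np,cv2
from rig import bot
def ray(n,uv,z):
    m=bot.camera_model(n);R=np.array(m['R']);c=-R.T@m['t']
    d=R.T@np.linalg.inv(m['mtx'])@np.array([uv[0],uv[1],1.]);return c+d*(z-c[2])/d[2]
def proj(n,X):
    m=bot.camera_model(n);p=m['mtx']@(m['R']@np.array(X)+m['t']);return p[:2]/p[2]
def plane(n,im,z,x0,x1,y0,y1,mm=1.):
    """rectified view of level plane z: rows = x descending, cols = y descending, mm per pixel"""
    w=int((y1-y0)*1000/mm);h=int((x1-x0)*1000/mm)
    src=np.float32([proj(n,(x,y,z)) for x,y in((x1,y1),(x1,y0),(x0,y0),(x0,y1))])
    H=cv2.getPerspectiveTransform(src,np.float32([[0,0],[w,0],[w,h],[0,h]]))
    return cv2.warpPerspective(im,H,(w,h))
def blobs(mask,amin):
    cs,_=cv2.findContours(mask.astype(np.uint8),cv2.RETR_EXTERNAL,cv2.CHAIN_APPROX_NONE)
    return [c for c in cs if cv2.contourArea(c)>amin]
def on(n,c,z): return np.float32([ray(n,p,z)[:2] for p in c.reshape(-1,2)])
def st():
    s=bot.state();print(round(s['clock'],2),'q',np.round(s['joint_pos'],3),'p',np.round(s['position'],4),'\n',np.round(s['eef_rot'],3).tolist(),'F',np.round(s['wrist_force'],1),round(s['grip_width'],3),s['finger_force']);return s
E
python3 - <<'E'
from h import *
for n in("top","scene"):
    im=np.load(f"{n}0.npy");hsv=cv2.cvtColor(im,cv2.COLOR_RGB2HSV);H,S,V=cv2.split(hsv)
    print(n,'green')
    for c in blobs((H>55)&(H<90)&(S>120)&(V>50),40):
        (u,v),r=cv2.minEnclosingCircle(c);w=on(n,c,.09);(a,b),rr=cv2.minEnclosingCircle(w);print(np.round((u,v)),cv2.contourArea(c),np.round((a,b,rr),3))
    print('dark')
    for c in blobs((V<45),200):
        if cv2.contourArea(c)>2500: continue
        w=on(n,c,.05);(a,b),(p,q),t=cv2.fitEllipse(w);print(np.round(c.mean(0)),cv2.contourArea(c),np.round((a,b,p,q),3))
    print('light')
    for c in blobs((V>135)&(S<60),150):
        w=on(n,c,.01);(a,b),(p,q),t=cv2.minAreaRect(w);print(np.round(c.mean(0)),cv2.contourArea(c),np.round((a,b,p,q,t),3))
im=np.load("top0.npy")
o=plane("top",im,.03,.22,.72,-.45,.35); cv2.imwrite("pics/pl0.png",o[:,:,::-1])
E
```

```text
top green
[287. 196.] 310.5 [ 0.604 -0.004  0.031]
[309. 192.] 321.0 [ 0.614 -0.068  0.031]
[332. 188.] 318.0 [ 0.626 -0.133  0.031]
[532. 162.] 525.5 [ 0.69  -0.719  0.047]
dark
[[412. 386.]] 1395.0 [ 0.076 -0.32   0.055  0.222]
[[531. 391.]] 339.0 [ 0.057 -0.646  0.02   0.176]
[[548. 358.]] 403.0 [ 0.143 -0.705  0.059  0.079]
[[517. 298.]] 343.5 [ 0.306 -0.645  0.018  0.243]
[[169. 265.]] 407.0 [0.416 0.337 0.062 0.07 ]
[[259. 256.]] 359.5 [0.436 0.08  0.06  0.064]
[[ 28. 261.]] 2016.0 [0.529 0.772 0.11  0.632]
[[506. 177.]] 906.5 [ 0.666 -0.666  0.094  0.154]
[[320.  50.]] 550.0 [ 1.1   -0.125  0.099  0.126]
light
[[273. 414.]] 215.0 [-0.0000e+00  4.9000e-02  8.2000e-02  3.5000e-02  5.7382e+01]
[[432. 410.]] 1579.0 [-0.    -0.381  0.087  0.254 11.922]
[[242. 392.]] 1024.5 [0.071 0.123 0.158 0.069 0.304]
[[ 80. 342.]] 156.5 [0.201 0.597 0.013 0.169 0.102]
[[468. 350.]] 286.5 [ 0.17  -0.513  0.087  0.052 16.803]
[[481. 341.]] 227.0 [ 0.181 -0.548  0.085  0.049 26.123]Traceback (most recent call last):
  File "<stdin>", line 13, in <module>
  File "h.py", line 17, in on
    def on(n,c,z): return np.float32([ray(n,p,z)[:2] for p in c.reshape(-1,2)])
                                      ~~~^^^^^^^
  File "h.py", line 4, in ray
    m=bot.camera_model(n);R=np.array(m['R']);c=-R.T@m['t']
ValueError: time passes only in moves, steps and waits
```

```bash
python3 - <<'E'
s=open('h.py').read()
a=s.index('def plane');b=s.index('def blobs');s=s[:a]+s[b:]
s=s.replace("from rig import bot\n","from rig import bot\nM={n:bot.camera_model(n) for n in('top','scene')}\n").replace("m=bot.camera_model(n)","m=M[n]")
open('h.py','w').write(s)
E
python3 - <<'E'
from h import *
n="top"
im=np.load(f"{n}0.npy");hsv=cv2.cvtColor(im,cv2.COLOR_RGB2HSV);H,S,V=cv2.split(hsv)
x=hsv[252,348],hsv[245,425],hsv[254,362],hsv[215,300];print(x)
c=im[150:320,260:470];cv2.imwrite("pics/crop0.png",cv2.resize(c[:,:,::-1],None,fx=3.5,fy=3.5,interpolation=cv2.INTER_CUBIC))
n="scene";im=np.load(f"{n}0.npy");hsv=cv2.cvtColor(im,cv2.COLOR_RGB2HSV);H,S,V=cv2.split(hsv)
for c in blobs((V<45),200):
    if cv2.contourArea(c)<2500:
        w=on(n,c,.05);(a,b),(p,q),t=cv2.fitEllipse(w);print(np.round(c.mean(0)),cv2.contourArea(c),np.round((a,b,p,q),3))
E
```

```text
(array([  0,   2, 133], dtype=uint8), array([108,  24, 179], dtype=uint8), array([170,  12,  66], dtype=uint8), array([20, 11, 72], dtype=uint8))
[[  5. 388.]] 225.0 [0.392 0.736 0.023 0.064]
```

View pics/crop0.png

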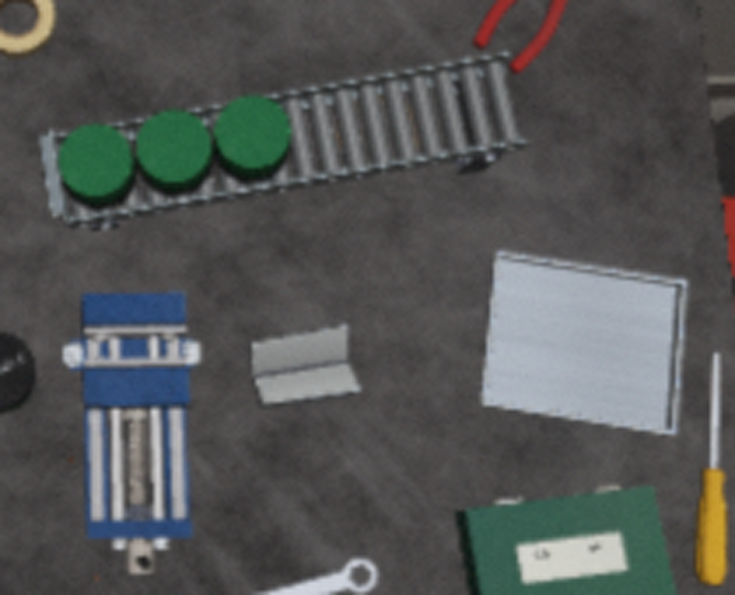

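The crop shows the vee's top edges: far (252,344)-(347,326), near (262,403)-(360,390). The tray rim corners are (497,252), (687,279), (672,434) and (483,405). The pot bases are clear.

```bash
python3 - <<'E'
from h import *
n="top"
cr=lambda u,v,z: ray(n,(260+u/3.5,150+v/3.5),z)
t=[cr(*p,.012) for p in((497,252),(687,279),(672,434),(483,405))]
print('tray c',np.mean(t,0),[round(float(np.linalg.norm(t[i]-t[i-1])),3) for i in range(4)],'dir',t[1]-t[0])
v=[cr(*p,.035) for p in((252,344),(347,326),(360,390),(262,403))]
d=(v[0]-v[1]+v[3]-v[2])/2
print('vee c',np.mean(v,0),[round(float(np.linalg.norm(v[i]-v[i-1])),3) for i in range(4)],'yaw of x',np.degrees(np.arctan2(d[1],d[0])))
print('lane back end corners',cr(508,55,.08),cr(522,143,.08),'front',cr(42,135,.053),cr(57,222,.053))
for n in("top","scene"):
  im=np.load(f"{n}0.npy");hsv=cv2.cvtColor(im,cv2.COLOR_RGB2HSV);H,S,V=cv2.split(hsv)
  g=blobs((H>55)&(H<90)&(S>120)&(V>(50 if n=='top' else 85)),40)
  for c in g:
    u=c.mean(0)[0]
    if not(200<u[0]<345 and u[1]<230):continue
    for z in(.0832,.090,.0969):
      w=on(n,c,z);(a,b),(p,q),t=cv2.fitEllipse(w);print(n,np.round(u),z,np.round((a,b,p,q),4))
  if n=='scene':
    m=(V<50)
    for c in blobs(m,100):
        u=c.mean(0)[0]
        if 160<u[0]<310 and 230<u[1]<330:
            w=on(n,c,.05);(a,b),(p,q),t=cv2.fitEllipse(w);print('dark',np.round(u),np.round((a,b,p,q),3))
E
```

```text
tray c [ 0.45590194 -0.4203925   0.012     ] [0.133, 0.163, 0.135, 0.159] dir [-0.02672376 -0.1612042   0.        ]
vee c [ 0.43732344 -0.17725175  0.035     ] [0.05, 0.081, 0.054, 0.082] yaw of x 98.04898022502434
lane back end corners [ 0.69019476 -0.35364983  0.08      ] [ 0.61353391 -0.35864793  0.08      ] front [0.63584329 0.0388922  0.053     ] [0.55983115 0.02746703 0.053     ]
top [287. 196.] 0.0832 [ 0.6055 -0.0043  0.0579  0.0592]
top [287. 196.] 0.09 [ 0.6037 -0.0041  0.0575  0.0588]
top [287. 196.] 0.0969 [ 0.6018 -0.0039  0.0571  0.0584]
top [309. 192.] 0.0832 [ 0.6163 -0.069   0.0584  0.0609]
top [309. 192.] 0.09 [ 0.6144 -0.0684  0.058   0.0605]
top [309. 192.] 0.0969 [ 0.6125 -0.0678  0.0576  0.0601]
top [332. 187.] 0.0832 [ 0.6271 -0.1347  0.0587  0.0605]
top [332. 187.] 0.09 [ 0.6252 -0.1337  0.0583  0.0601]
top [332. 187.] 0.0969 [ 0.6232 -0.1327  0.0579  0.0597]
scene [297. 180.] 0.0832 [ 0.6173 -0.0718  0.0572  0.218 ]
scene [297. 180.] 0.09 [ 0.6111 -0.0679  0.0567  0.2163]
scene [297. 180.] 0.0969 [ 0.6047 -0.0639  0.0563  0.2145]
```

```bash
cat >> h.py <<'E'
from scipy.spatial.transform import Rotation as Ro
th=np.radians(97.8)
w=np.array([np.cos(th),np.sin(th),0]);cc=np.array([w[1],-w[0],0]);Z=np.array([0,0,1.])
def tool(b,yaw=0):
    "tool tilted b deg from down towards w, y along cc; then turned by yaw deg about world z"
    b=np.radians(b);z=np.sin(b)*w-np.cos(b)*Z
    return Ro.from_euler('z',yaw,degrees=True).as_matrix()@np.column_stack([np.cross(cc,z),cc,z])
def to(p,R=None,g=.024):
    "p: target of the grasp point g behind TCP. prints shift in tool axes now, then turn, in tool axes"
    s=bot.state();R0=s['eef_rot'];R=R0 if R is None else R
    tcp=np.array(p)+g*R[:,2];d=tcp-s['position'];r=Ro.from_matrix(R0.T@R).as_rotvec()
    print('tcp',np.round(tcp,3),'shift',np.round(R0.T@d,4),'|',round(float(np.linalg.norm(d)),3),'turn',np.round(r,3),'| shift after turn',np.round(R.T@d,4))
up=np.array([0,0,1.])
E
python3 - <<'E'
from h import *
print('pots scene',ray('scene',(188,295),.05),ray('scene',(281,251),.05)); print('board corner',ray('top',(155,232),0))
n=Ro.from_rotvec(-np.radians(6)*cc).apply(Z); print('lane normal',n)
st(); to((.605,-.004,.20),tool(0))
E
```

```text
pots scene [0.42013077 0.33738597 0.05      ] [0.43263927 0.08108118 0.05      ]
board corner [0.52046239 0.39867985 0.        ]
lane normal [-0.01418614  0.10356135  0.9945219 ]
0.1 q [-1.351  0.277 -0.028  1.268  0.     1.467] p [ 0.1981 -0.5921  0.2303] 
 [[0.948, 0.317, -0.0], [0.317, -0.948, 0.002], [0.0, -0.002, -1.0]] F [-0.4 -0.5 -0.5] 1.005 0.0
tcp [ 0.605 -0.004  0.176] shift [ 0.5724 -0.4285  0.0552] | 0.717 turn [-1.000e-03 -2.000e-03 -1.384e+00] | shift after turn [0.5274 0.4829 0.0543]
```

Call:
jog_arm:
  plan: [0.038, -0.03, 0, 0, 0, 0, 0.038, -0.03, 0, 0, 0, 0, 0.038, -0.03, 0, 0, 0, 0, 0.038, -0.03, 0, 0, 0, 0, 0.038, -0.03, 0, 0, 0, 0, 0.038, -0.03, 0, 0, 0, 0, 0.038, -0.03, 0, 0, 0, 0, 0.038, -0.03, 0, 0, 0, 0, 0.038, -0.03, 0, 0, 0, 0, 0.038, -0.03, 0, 0, 0, 0]
  jaw: 1.0

```text
clock: 1.1
position: [0.4639, -0.1857, 0.231]
eef_rot: [[0.948, 0.317, -0.0], [0.317, -0.948, 0.0], [-0.0, -0.0, -1.0]]
wrist_force: [0.1, -1.2, -1.0]
grip_width: 0.999
finger_force: 0.0
```

Call:
jog_arm:
  plan: [0, 0, 0, 0, 0, -0.138, 0, 0, 0, 0, 0, -0.138, 0, 0, 0, 0, 0, -0.138, 0, 0, 0, 0, 0, -0.138, 0, 0, 0, 0, 0, -0.138, 0, 0, 0, 0, 0, -0.138, 0, 0, 0, 0, 0, -0.138, 0, 0, 0, 0, 0, -0.138, 0, 0, 0, 0, 0, -0.138, 0, 0, 0, 0, 0, -0.138]

```text
clock: 2.1
position: [0.4631, -0.1874, 0.2308]
eef_rot: [[-0.137, 0.991, -0.001], [0.991, 0.137, 0.001], [0.001, -0.001, -1.0]]
wrist_force: [0.3, 0.1, -0.1]
grip_width: 0.998
finger_force: 0.0
```

```bash
python3 - <<'E'
from h import *
st(); to((.605,-.004,.20),tool(0)); to((.605,-.004,.20),tool(-24))
E
```

```text
2.1 q [-0.514  0.055 -0.292  1.225 -0.     0.919] p [ 0.4631 -0.1874  0.2308] 
 [[-0.137, 0.991, -0.001], [0.991, 0.137, 0.001], [0.001, -0.001, -1.0]] F [ 0.3  0.1 -0.1] 0.998 0.0
tcp [ 0.605 -0.004  0.176] shift [0.1622 0.1658 0.0547] | 0.238 turn [-0.001 -0.001  0.002] | shift after turn [0.1625 0.1655 0.0548]
tcp [ 0.606 -0.014  0.178] shift [0.1524 0.1658 0.0527] | 0.231 turn [-0.001 -0.42   0.002] | shift after turn [ 0.1609  0.1655 -0.014 ]
```

Call:
jog_arm:
  plan: [0.033, 0.033, 0.002, 0, 0, 0, 0.033, 0.033, 0.002, 0, 0, 0, 0.033, 0.033, 0.002, 0, 0, 0, 0.033, 0.033, 0.002, 0, 0, 0, 0.03, 0.033, 0.002, 0, 0, 0, 0, 0, 0, 0, -0.131, 0, 0, 0, 0, 0, -0.131, 0, 0, 0, 0, 0, -0.131, 0, 0, 0, 0, 0, -0.131, 0, 0, 0, 0, 0, 0, 0]

```text
clock: 3.1
position: [0.6038, -0.0027, 0.2184]
eef_rot: [[-0.121, 0.991, 0.063], [0.857, 0.136, -0.496], [-0.5, -0.006, -0.866]]
wrist_force: [-0.2, -0.3, -1.0]
grip_width: 1.001
finger_force: 0.0
```

```bash
python3 - <<'E'
from h import *
st(); to((.6055,-.0055,.071),tool(-30))
E
```

```text
3.1 q [ 0.13   0.268 -0.149  1.155 -0.524  1.564] p [ 0.6038 -0.0027  0.2184] 
 [[-0.121, 0.991, 0.063], [0.857, 0.136, -0.496], [-0.5, -0.006, -0.866]] F [-0.2 -0.3 -1. ] 1.001 0.0
tcp [ 0.607 -0.017  0.05 ] shift [0.0711 0.0022 0.1532] | 0.169 turn [-0.005  0.     0.003] | shift after turn [0.0711 0.0013 0.1532]
```

Call:
jog_arm:
  plan: [0.009, 0.0003, 0.019, 0, 0, 0, 0.009, 0.0003, 0.019, 0, 0, 0, 0.009, 0.0003, 0.019, 0, 0, 0, 0.009, 0.0003, 0.019, 0, 0, 0, 0.009, 0.0003, 0.019, 0, 0, 0, 0.009, 0.0003, 0.019, 0, 0, 0, 0.009, 0, 0.019, 0, 0, 0, 0.008, 0, 0.02, 0, 0, 0, 0, 0, 0, 0, 0, 0]

```text
clock: 4.0
position: [0.6067, -0.0213, 0.0502]
eef_rot: [[-0.116, 0.991, 0.059], [0.859, 0.13, -0.495], [-0.498, -0.007, -0.867]]
wrist_force: [-1.1, -1.1, -1.2]
grip_width: 1.004
finger_force: 0.0
```

```bash
python3 - <<'E'
from h import *
st(); to((.6055,-.0055,.071),tool(-30))
im=bot.get_image('scene');cv2.imwrite('pics/s1.png',cv2.resize(im[100:300,180:460,::-1],(800,571)))
E
```

```text
4.0 q [ 0.098  0.43  -0.319  0.81  -0.522  1.534] p [ 0.6067 -0.0213  0.0502] 
 [[-0.116, 0.991, 0.059], [0.859, 0.13, -0.495], [-0.498, -0.007, -0.867]] F [-1.1 -1.1 -1.2] 1.004 0.0
tcp [ 0.607 -0.017  0.05 ] shift [ 0.0033  0.0009 -0.0019] | 0.004 turn [-0.009 -0.002 -0.002] | shift after turn [ 0.0033  0.001  -0.0019]
```

View pics/s1.png

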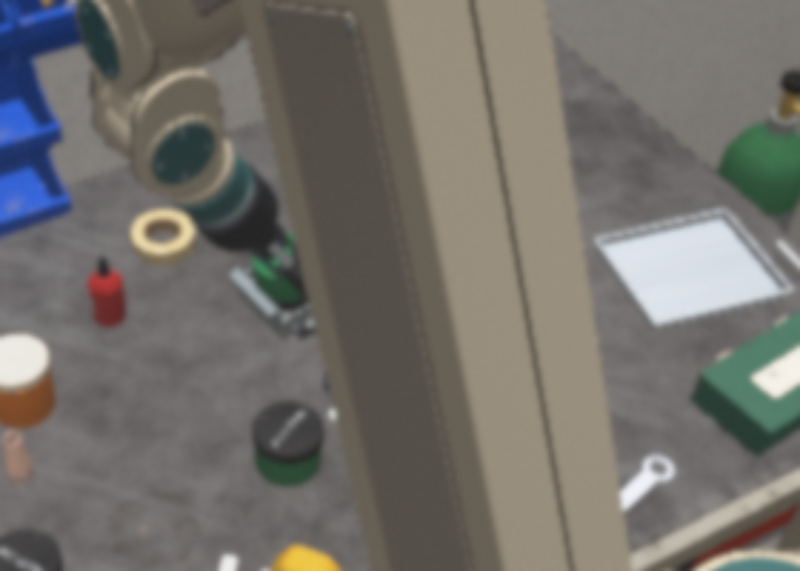

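The gripper is leaning over the front pot at crop (275,270), clear of the glue bottle at (107,295). Now I close and lift.

Call:
jog_arm:
  plan: [0.0033, 0.001, -0.0015, 0, 0, 0, 0, 0, 0, 0, 0, 0, 0, 0, 0, 0, 0, 0, 0, 0, 0, 0, 0, 0, 0, 0, 0, 0, 0, 0, 0, 0, 0, 0, 0, 0, 0, 0, 0, 0, 0, 0]
  jaw: 0.4
  grip_force: 60

```text
clock: 4.75
position: [0.6116, -0.0161, 0.0549]
eef_rot: [[-0.113, 0.991, 0.069], [0.858, 0.132, -0.496], [-0.501, 0.003, -0.865]]
wrist_force: [-0.3, 1.8, 5.9]
grip_width: 0.71
finger_force: 65.0
```

Call:
jog_arm:
  plan: [-0.01, 0, -0.0173, 0, 0, 0, -0.01, 0, -0.0173, 0, 0, 0, -0.01, 0, -0.0173, 0, 0, 0, -0.01, 0, -0.0173, 0, 0, 0, -0.01, 0, -0.0173, 0, 0, 0, -0.01, 0, -0.0173, 0, 0, 0, -0.01, 0, -0.0173, 0, 0, 0]

```text
clock: 5.45
position: [0.6092, -0.0161, 0.1929]
eef_rot: [[-0.115, 0.991, 0.065], [0.859, 0.132, -0.495], [-0.499, -0.001, -0.867]]
wrist_force: [1.4, -0.3, -2.2]
grip_width: 0.707
finger_force: 65.3
```

```bash
python3 - <<'E'
from h import *
st(); to((.437,-.177,.20),tool(66))
E
```

```text
5.45 q [ 0.107  0.287 -0.18   1.09  -0.522  1.541] p [ 0.6092 -0.0161  0.1929] 
 [[-0.115, 0.991, 0.065], [0.859, 0.132, -0.495], [-0.499, -0.001, -0.867]] F [ 1.4 -0.3 -2.2] 0.707 65.2854323387146
tcp [ 0.434 -0.155  0.19 ] shift [-0.0981 -0.192   0.0599] | 0.224 turn [ 0.     1.675 -0.005] | shift after turn [-0.0488 -0.1925 -0.1032]
```

Call:
jog_arm:
  plan: [-0.014, -0.032, 0.008, 0, 0, 0, -0.014, -0.032, 0.008, 0, 0, 0, -0.014, -0.032, 0.008, 0, 0, 0, -0.014, -0.032, 0.008, 0, 0, 0, -0.014, -0.032, 0.008, 0, 0, 0, -0.014, -0.032, 0.008, 0, 0, 0, 0, 0, 0, 0, 0, 0]

```text
clock: 6.15
position: [0.4265, -0.1381, 0.1913]
eef_rot: [[-0.115, 0.992, 0.06], [0.859, 0.129, -0.495], [-0.499, -0.006, -0.867]]
wrist_force: [0.1, 0.3, -2.4]
grip_width: 0.711
finger_force: 65.9
```

Call:
jog_arm:
  plan: [0, 0, 0, 0, 0.129, 0, 0, 0, 0, 0, 0.129, 0, 0, 0, 0, 0, 0.129, 0, 0, 0, 0, 0, 0.129, 0, 0, 0, 0, 0, 0.129, 0, 0, 0, 0, 0, 0.129, 0, 0, 0, 0, 0, 0.129, 0, 0, 0, 0, 0, 0.129, 0, 0, 0, 0, 0, 0.129, 0, 0, 0, 0, 0, 0.129, 0]

```text
clock: 7.15
position: [0.4334, -0.1388, 0.1934]
eef_rot: [[-0.096, 0.991, -0.09], [0.713, 0.131, 0.689], [0.695, 0.002, -0.719]]
wrist_force: [0.6, -0.2, -2.8]
grip_width: 0.71
finger_force: 65.8
```

Call:
jog_arm:
  plan: [0, 0, 0, 0, 0.129, 0, 0, 0, 0, 0, 0.129, 0, 0, 0, 0, 0, 0.127, 0, 0, 0, 0, 0, 0, 0, 0, 0, 0, 0, 0, 0]

```text
clock: 7.65
position: [0.4326, -0.1378, 0.1922]
eef_rot: [[-0.053, 0.991, -0.121], [0.405, 0.132, 0.905], [0.913, -0.001, -0.409]]
wrist_force: [-0.6, 0.6, -2.3]
grip_width: 0.71
finger_force: 65.9
```

```bash
python3 - <<'E'
from h import *
st()
R=tool(66);v=np.array([.437,-.177,.055])-R@[.0067,0,-.0077]
to(v+[0,0,.05],R,0); to(v,R,0)
E
```

```text
7.65 q [-0.814  0.632 -0.086  1.919  0.563  0.288] p [ 0.4326 -0.1378  0.1922] 
 [[-0.053, 0.991, -0.121], [0.405, 0.132, 0.905], [0.913, -0.001, -0.409]] F [-0.6  0.6 -2.3] 0.71 65.8866834640503
tcp [ 0.436 -0.173  0.096] shift [-0.1023 -0.0007  0.0073] | 0.103 turn [ 0.003  0.002 -0.003] | shift after turn [-0.1024 -0.0009  0.0071]
tcp [ 0.436 -0.173  0.046] shift [-0.148  -0.0006  0.0278] | 0.151 turn [ 0.003  0.002 -0.003] | shift after turn [-0.148  -0.0009  0.0275]
```

Call:
jog_arm:
  plan: [-0.017, 0, 0.0012, 0, 0, 0, -0.017, 0, 0.0012, 0, 0, 0, -0.017, 0, 0.0012, 0, 0, 0, -0.017, 0, 0.0012, 0, 0, 0, -0.017, 0, 0.0012, 0, 0, 0, -0.017, 0, 0.0012, 0, 0, 0, 0, 0, 0, 0, 0, 0, 0, 0, 0, 0, 0, 0]

```text
clock: 8.45
position: [0.4369, -0.1722, 0.0969]
eef_rot: [[-0.052, 0.991, -0.12], [0.403, 0.131, 0.906], [0.914, -0.001, -0.406]]
wrist_force: [-0.4, -0.2, -1.8]
grip_width: 0.706
finger_force: 65.9
```

```bash
python3 - <<'E'
from h import *
st()
R=tool(66);v=np.array([.437,-.177,.055])-R@[.0067,0,-.0077]
to(v,R,0)
for n in('top','scene'):
    im=bot.get_image(n);np.save(n+'2.npy',im)
a=np.load('top2.npy')[180:320,270:430,::-1];b=np.load('scene2.npy')[160:300,270:430,::-1]
cv2.imwrite('pics/s2.png',cv2.resize(np.hstack([a,b]),None,fx=2.5,fy=2.5,interpolation=cv2.INTER_CUBIC))
E
```

```text
8.45 q [-0.846  0.788 -0.044  1.817  0.535  0.268] p [ 0.4369 -0.1722  0.0969] 
 [[-0.052, 0.991, -0.12], [0.403, 0.131, 0.906], [0.914, -0.001, -0.406]] F [-0.4 -0.2 -1.8] 0.706 65.88679790496826
tcp [ 0.436 -0.173  0.046] shift [-0.0469 -0.0005  0.0204] | 0.051 turn [ 0.004 -0.001 -0.003] | shift after turn [-0.0469 -0.0005  0.0204]
```

View pics/s2.png

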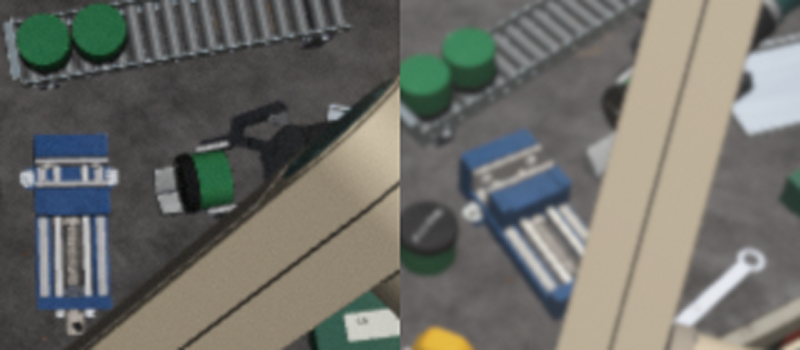

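The left half shows the pot lying level over the vee, lid at (188,182) and base at (215,180), and the queue has run down. I lower it now.

Call:
jog_arm:
  plan: [-0.01, 0, 0.0044, 0, 0, 0, -0.01, 0, 0.0044, 0, 0, 0, -0.01, 0, 0.0044, 0, 0, 0, -0.01, 0, 0.0044, 0, 0, 0, -0.004, 0, 0.0018, 0, 0, 0, 0, 0, 0, 0, 0, 0]

```text
clock: 9.15
position: [0.4375, -0.1718, 0.0494]
eef_rot: [[-0.052, 0.992, -0.118], [0.401, 0.129, 0.907], [0.914, -0.001, -0.405]]
wrist_force: [1.8, 2.4, 0.6]
grip_width: 0.71
finger_force: 65.9
```

Call:
jog_arm:
  plan: [-0.002, 0, 0.001, 0, 0, 0, 0, 0, 0, 0, 0, 0, 0, 0, 0, 0, 0, 0]

```text
clock: 9.45
position: [0.4377, -0.1718, 0.0489]
eef_rot: [[-0.052, 0.992, -0.118], [0.401, 0.129, 0.907], [0.914, -0.001, -0.405]]
wrist_force: [3.6, 1.2, 6.5]
grip_width: 0.709
finger_force: 66.5
```

Call:
jog_arm:
  plan: [0, 0, 0, 0, 0, 0, 0, 0, 0, 0, 0, 0, 0, 0, 0, 0, 0, 0, 0, 0, 0, 0, 0, 0, 0, 0, 0, 0, 0, 0, 0, 0, 0, 0, 0, 0]
  jaw: 1.0

```text
clock: 10.05
position: [0.4369, -0.1724, 0.0468]
eef_rot: [[-0.054, 0.991, -0.12], [0.404, 0.132, 0.905], [0.913, -0.0, -0.408]]
wrist_force: [0.1, 0.3, 0.2]
grip_width: 0.999
finger_force: 0.0
```

Call:
jog_arm:
  plan: [0, 0, -0.025, 0, 0, 0, 0, 0, -0.025, 0, 0, 0, 0, 0, -0.025, 0, 0, 0, 0, 0, -0.025, 0, 0, 0, 0.03, 0, -0.01, 0, 0, 0, 0.03, 0, -0.01, 0, 0, 0, 0.03, 0, 0, 0, 0, 0, 0, 0, 0, 0, 0, 0]

```text
clock: 10.85
position: [0.4473, -0.2448, 0.1815]
eef_rot: [[-0.056, 0.991, -0.119], [0.407, 0.132, 0.904], [0.912, 0.002, -0.411]]
wrist_force: [0.2, -0.6, 0.4]
grip_width: 1.004
finger_force: 0.0
```

```bash
python3 - <<'E'
from h import *
st(); to((.437,-.177,.2),tool(-35))
im=bot.get_image('top');np.save('top3.npy',im)
cv2.imwrite('pics/s3.png',cv2.resize(im[180:320,270:430,::-1],None,fx=4,fy=4,interpolation=cv2.INTER_CUBIC))
E
```

```text
10.85 q [-0.904  0.77   0.146  2.035  0.484  0.237] p [ 0.4473 -0.2448  0.1815] 
 [[-0.056, 0.991, -0.119], [0.407, 0.132, 0.904], [0.912, 0.002, -0.411]] F [ 0.2 -0.6  0.4] 1.004 0.0
tcp [ 0.439 -0.191  0.18 ] shift [ 0.0214 -0.0012  0.0504] | 0.055 turn [ 0.004 -1.758 -0.004] | shift after turn [ 0.0455 -0.001  -0.0304]
```

View pics/s3.png

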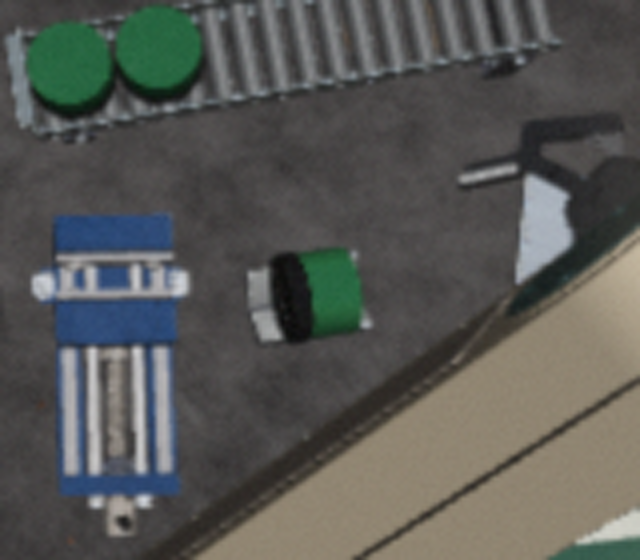

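The pot lies cleanly in the vee: lid end at crop x=274, base end at 361, axis row about 297.

```bash
python3 - <<'E'
from h import *
a=ray('top',(270+274/4,180+303/4),.055);b=ray('top',(270+361/4,180+292/4),.055)
print(a,b,np.linalg.norm(a-b)); g=b+.021*w;print('grasp',g)
g=np.array([.4385,0,.055])+[0,g[1],0]
to(g+[0,0,.09],tool(-38)); to(g,tool(-38))
E
```

```text
[ 0.43192893 -0.14853765  0.055     ] [ 0.4386652  -0.21125369  0.055     ] 0.06307677149737939
grasp [ 0.43581518 -0.19044798  0.055     ]
tcp [ 0.441 -0.205  0.126] shift [-0.0321 -0.0013  0.0586] | 0.067 turn [ 0.003 -1.811 -0.003] | shift after turn [ 0.0645 -0.001   0.0173]
tcp [ 0.441 -0.205  0.036] shift [-0.1142 -0.0014  0.0955] | 0.149 turn [ 0.003 -1.811 -0.003] | shift after turn [ 0.12   -0.001   0.0882]
```

Call:
jog_arm:
  plan: [0, 0, 0, 0, -0.13, 0, 0, 0, 0, 0, -0.13, 0, 0, 0, 0, 0, -0.13, 0, 0, 0, 0, 0, -0.13, 0, 0, 0, 0, 0, -0.13, 0, 0, 0, 0, 0, -0.13, 0, 0, 0, 0, 0, -0.13, 0, 0, 0, 0, 0, -0.13, 0, 0, 0, 0, 0, -0.13, 0, 0, 0, 0, 0, -0.13, 0]

```text
clock: 11.9
position: [0.4465, -0.2449, 0.1778]
eef_rot: [[-0.129, 0.991, 0.021], [0.98, 0.131, -0.152], [-0.154, 0.0, -0.988]]
wrist_force: [0.6, 0.1, -0.3]
grip_width: 1.002
finger_force: 0.0
```

Call:
jog_arm:
  plan: [0, 0, 0, 0, -0.13, 0, 0, 0, 0, 0, -0.13, 0, 0, 0, 0, 0, -0.13, 0, 0, 0, 0, 0, -0.12, 0, 0, 0, 0, 0, 0, 0, 0, 0, 0, 0, 0, 0]

```text
clock: 12.5
position: [0.4461, -0.244, 0.1767]
eef_rot: [[-0.106, 0.991, 0.079], [0.785, 0.133, -0.605], [-0.61, -0.002, -0.792]]
wrist_force: [-1.1, -0.4, 0.2]
grip_width: 1.001
finger_force: 0.0
```

```bash
python3 - <<'E'
from h import *
st()
g=np.array([.438,-.183,.055])
to(g+[0,0,.09],tool(-38)); to(g,tool(-38))
E
```

```text
12.5 q [-0.31  -0.028 -0.649  0.633 -0.585  1.031] p [ 0.4461 -0.244   0.1767] 
 [[-0.106, 0.991, 0.079], [0.785, 0.133, -0.605], [-0.61, -0.002, -0.792]] F [-1.1 -0.4  0.2] 1.001 0.0
tcp [ 0.44  -0.198  0.126] shift [0.0679 0.0003 0.0116] | 0.069 turn [-0.004 -0.007 -0.001] | shift after turn [0.068  0.0003 0.0111]
tcp [ 0.44  -0.198  0.036] shift [0.1228 0.0005 0.0829] | 0.148 turn [-0.004 -0.007 -0.001] | shift after turn [0.1234 0.0003 0.082 ]
```

Call:
jog_arm:
  plan: [0.034, 0, 0.006, 0, 0, 0, 0.034, 0, 0.006, 0, 0, 0, 0.014, 0, 0.018, 0, 0, 0, 0.014, 0, 0.018, 0, 0, 0, 0.014, 0, 0.018, 0, 0, 0, 0.013, 0, 0.017, 0, 0, 0, 0, 0, 0, 0, 0, 0, 0, 0, 0, 0, 0, 0]

```text
clock: 13.3
position: [0.4413, -0.1997, 0.0374]
eef_rot: [[-0.103, 0.992, 0.08], [0.784, 0.13, -0.607], [-0.612, 0.0, -0.791]]
wrist_force: [-0.0, -0.1, 1.0]
grip_width: 1.001
finger_force: 0.0
```

Call:
jog_arm:
  plan: [0, 0, 0, 0, 0, 0, 0, 0, 0, 0, 0, 0, 0, 0, 0, 0, 0, 0, 0, 0, 0, 0, 0, 0, 0, 0, 0, 0, 0, 0]
  jaw: 0.4
  grip_force: 60

```text
clock: 13.8
position: [0.4425, -0.1991, 0.0389]
eef_rot: [[-0.102, 0.991, 0.084], [0.782, 0.132, -0.609], [-0.614, 0.004, -0.789]]
wrist_force: [0.5, 2.3, 7.0]
grip_width: 0.711
finger_force: 63.5
```

Call:
jog_arm:
  plan: [-0.012, 0, -0.0155, 0, 0, 0, -0.012, 0, -0.0155, 0, 0, 0, -0.012, 0, -0.0155, 0, 0, 0, -0.012, 0, -0.0155, 0, 0, 0, -0.012, 0, -0.0155, 0, 0, 0, -0.012, 0, -0.0155, 0, 0, 0, -0.012, 0, -0.0155, 0, 0, 0, 0, 0, 0, 0, 0, 0]

```text
clock: 14.6
position: [0.4419, -0.1987, 0.1766]
eef_rot: [[-0.101, 0.991, 0.084], [0.783, 0.132, -0.607], [-0.613, 0.005, -0.79]]
wrist_force: [0.8, -1.0, -2.2]
grip_width: 0.716
finger_force: 65.3
```

```bash
python3 - <<'E'
from h import *
st()
for n in('top','scene'): np.save(n+'4.npy',bot.get_image(n))
n='top';im=np.load('top4.npy');H,S,V=cv2.split(cv2.cvtColor(im,cv2.COLOR_RGB2HSV))
cv2.imwrite('pics/s4.png',cv2.resize(im[170:310,270:470,::-1],None,fx=4,fy=4,interpolation=cv2.INTER_CUBIC))
E
```

```text
14.6 q [-0.207 -0.038 -0.656  0.696 -0.615  1.151] p [ 0.4419 -0.1987  0.1766] 
 [[-0.101, 0.991, 0.084], [0.783, 0.132, -0.607], [-0.613, 0.005, -0.79]] F [ 0.8 -1.  -2.2] 0.716 65.28866842389107
```

View pics/s4.png

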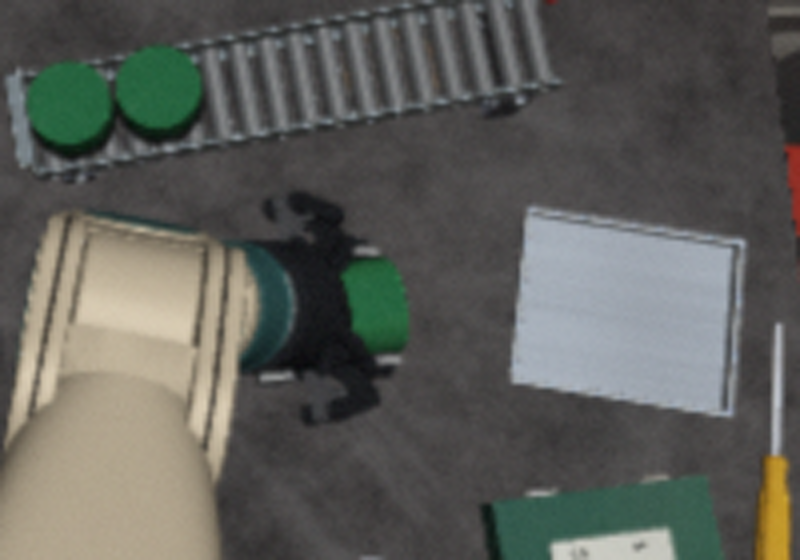

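The pot is gripped with its base visible at crop (380,305). The tray corners at (528,206), (744,240), (730,416) and (512,383) have not moved.

```bash
python3 - <<'E'
from h import *
b=ray('top',(270+408/4,170+300/4),.222);print('base top edge y',b)
R=tool(52,-88); base=np.array([.456,-.420,.002]); o=np.array([-.0138,0,-.0096])
p=base-R@o;print(R[:,2],R@[.79,0,-.61])
to(p+[0,0,.15],R,0)
E
```

```text
base top edge y [ 0.43928334 -0.2058882   0.222     ]
[ 0.77651202  0.13412692 -0.61566148] [5.60303503e-03 9.67812201e-04 9.98081995e-01]
tcp [ 0.472 -0.417  0.157] shift [-0.165   0.0027  0.1485] | 0.222 turn [-0.208  1.223  1.656] | shift after turn [-0.0167  0.2213  0.0056]
```

Call:
jog_arm:
  plan: [-0.0275, 0, 0.0247, 0, 0, 0, -0.0275, 0, 0.0247, 0, 0, 0, -0.0275, 0, 0.0247, 0, 0, 0, -0.0275, 0, 0.0247, 0, 0, 0, -0.0275, 0, 0.0247, 0, 0, 0, -0.0275, 0, 0.0247, 0, 0, 0, 0, 0, 0, -0.013, 0.0764, 0.1035, 0, 0, 0, -0.013, 0.0764, 0.1035, 0, 0, 0, -0.013, 0.0764, 0.1035, 0, 0, 0, -0.013, 0.0764, 0.1035]

```text
clock: 15.7
position: [0.4685, -0.4167, 0.1554]
eef_rot: [[0.272, 0.949, 0.156], [0.918, -0.208, -0.337], [-0.288, 0.235, -0.928]]
wrist_force: [0.7, -0.1, -2.5]
grip_width: 0.711
finger_force: 65.4
```

Call:
jog_arm:
  plan: [0, 0, 0, -0.013, 0.0764, 0.1035, 0, 0, 0, -0.013, 0.0764, 0.1035, 0, 0, 0, -0.013, 0.0764, 0.1035, 0, 0, 0, -0.013, 0.0764, 0.1035, 0, 0, 0, -0.013, 0.0764, 0.1035, 0, 0, 0, -0.013, 0.0764, 0.1035]

```text
clock: 16.3
position: [0.4686, -0.417, 0.1557]
eef_rot: [[0.643, 0.625, 0.442], [0.692, -0.721, 0.013], [0.327, 0.298, -0.897]]
wrist_force: [-0.3, -0.2, -1.7]
grip_width: 0.71
finger_force: 65.4
```

```bash
python3 - <<'E'
from h import *
st()
R=tool(52,-88);to((.472,-.417,.157),R,0)
E
```

```text
16.3 q [-1.011  0.17  -0.404  0.752  0.391  1.411] p [ 0.4686 -0.417   0.1557] 
 [[0.643, 0.625, 0.442], [0.692, -0.721, 0.013], [0.327, 0.298, -0.897]] F [-0.3 -0.2 -1.7] 0.71 65.4312863945961
tcp [ 0.472 -0.417  0.157] shift [0.0026 0.0025 0.0004] | 0.004 turn [-0.079  0.458  0.615] | shift after turn [0.0031 0.0006 0.0019]
```

Call:
jog_arm:
  plan: [0, 0, 0, -0.013, 0.0764, 0.1035, 0, 0, 0, -0.013, 0.0764, 0.1035, 0, 0, 0, -0.013, 0.0764, 0.1035, 0, 0, 0, -0.013, 0.0764, 0.1035, 0, 0, 0, -0.013, 0.0764, 0.1035, 0, 0, 0, -0.013, 0.0764, 0.1035, 0, 0, 0, 0, 0, 0, 0, 0, 0, 0, 0, 0]

```text
clock: 17.1
position: [0.4687, -0.4169, 0.156]
eef_rot: [[0.609, 0.17, 0.774], [0.105, -0.985, 0.134], [0.786, -0.0, -0.618]]
wrist_force: [-0.2, -0.5, -1.7]
grip_width: 0.71
finger_force: 65.5
```

```bash
python3 - <<'E'
from h import *
st()
R=tool(52,-88);to((.472,-.417,.157),R,0);to((.472,-.417,.007),R,0)
im=bot.get_image('top');cv2.imwrite('pics/s5.png',cv2.resize(im[170:330,300:520,::-1],None,fx=3.5,fy=3.5,interpolation=cv2.INTER_CUBIC))
E
```

```text
17.1 q [-1.206  0.228 -0.535  0.568  0.881  1.879] p [ 0.4687 -0.4169  0.156 ] 
 [[0.609, 0.17, 0.774], [0.105, -0.985, 0.134], [0.786, -0.0, -0.618]] F [-0.2 -0.5 -1.7] 0.71 65.52803099155426
tcp [ 0.472 -0.417  0.157] shift [0.0028 0.0007 0.0019] | 0.003 turn [-0.     0.003 -0.   ] | shift after turn [0.0028 0.0007 0.0019]
tcp [ 0.472 -0.417  0.007] shift [-0.1151  0.0008  0.0946] | 0.149 turn [-0.     0.003 -0.   ] | shift after turn [-0.1154  0.0007  0.0942]
```

View pics/s5.png

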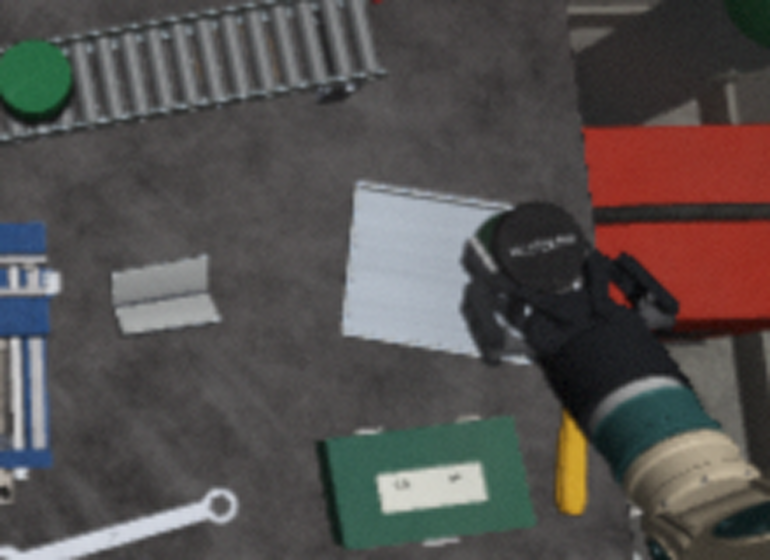

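The pot is lid up, lid centre at crop (543,245), high above the tray, whose corners show at (358,181), (345,335) and (530,362).

```bash
python3 - <<'E'
from h import *
print(ray('top',(300+543/3.5,170+245/3.5),.2), [ray('top',(300+u/3.5,170+v/3.5),.012)[:2] for u,v in((358,181),(345,335),(530,362))])
E
```

```text
[ 0.4508979  -0.42043656  0.2       ] [array([ 0.53587764, -0.35332245]), array([ 0.40368914, -0.33118239]), array([ 0.37827753, -0.48460672])]
```

Call:
jog_arm:
  plan: [-0.0142, 0, 0.0114, 0, 0, 0, -0.0142, 0, 0.0114, 0, 0, 0, -0.0142, 0, 0.0114, 0, 0, 0, -0.0142, 0, 0.0114, 0, 0, 0, -0.0142, 0, 0.0114, 0, 0, 0, -0.0142, 0, 0.0114, 0, 0, 0, -0.0142, 0, 0.0114, 0, 0, 0, 0, 0, 0, 0, 0, 0]

```text
clock: 17.95
position: [0.4713, -0.4166, 0.0288]
eef_rot: [[0.609, 0.171, 0.775], [0.105, -0.985, 0.135], [0.786, -0.001, -0.618]]
wrist_force: [0.4, 0.5, -1.8]
grip_width: 0.707
finger_force: 65.5
```

```bash
python3 - <<'E'
from h import *
st();R=tool(52,-88);to((.472,-.417,.007),R,0)
E
```

```text
17.95 q [-1.201  0.439 -0.612  0.276  0.881  1.884] p [ 0.4713 -0.4166  0.0288] 
 [[0.609, 0.171, 0.775], [0.105, -0.985, 0.135], [0.786, -0.001, -0.618]] F [ 0.4  0.5 -1.8] 0.707 65.51803439855576
tcp [ 0.472 -0.417  0.007] shift [-0.0167  0.0005  0.014 ] | 0.022 turn [-0.001  0.003  0.   ] | shift after turn [-0.0167  0.0005  0.0139]
```

Lid at (0.451,-0.420), as wanted. I lower it to contact.

Call:
jog_arm:
  plan: [-0.005, 0, 0.004, 0, 0, 0, -0.005, 0, 0.004, 0, 0, 0, -0.003, 0, 0.0024, 0, 0, 0, 0, 0, 0, 0, 0, 0, 0, 0, 0, 0, 0, 0]

```text
clock: 18.45
position: [0.4715, -0.4179, 0.0143]
eef_rot: [[0.607, 0.169, 0.777], [0.106, -0.986, 0.132], [0.788, 0.002, -0.616]]
wrist_force: [0.9, -0.0, -1.9]
grip_width: 0.712
finger_force: 65.5
```

Call:
jog_arm:
  plan: [-0.0016, 0, 0.0012, 0, 0, 0, 0, 0, 0, 0, 0, 0, 0, 0, 0, 0, 0, 0]

```text
clock: 18.75
position: [0.4714, -0.4178, 0.0121]
eef_rot: [[0.607, 0.169, 0.777], [0.106, -0.986, 0.132], [0.788, 0.002, -0.616]]
wrist_force: [-0.4, -0.0, -2.2]
grip_width: 0.714
finger_force: 65.5
```

Call:
jog_arm:
  plan: [-0.0016, 0, 0.0012, 0, 0, 0, 0, 0, 0, 0, 0, 0, 0, 0, 0, 0, 0, 0]

```text
clock: 19.05
position: [0.4713, -0.4177, 0.0099]
eef_rot: [[0.607, 0.169, 0.777], [0.105, -0.986, 0.133], [0.788, 0.001, -0.616]]
wrist_force: [-0.2, -0.1, -2.4]
grip_width: 0.711
finger_force: 65.5
```

Call:
jog_arm:
  plan: [-0.0016, 0, 0.0012, 0, 0, 0, 0, 0, 0, 0, 0, 0, 0, 0, 0, 0, 0, 0]

```text
clock: 19.35
position: [0.4716, -0.418, 0.0085]
eef_rot: [[0.606, 0.17, 0.777], [0.106, -0.986, 0.132], [0.788, 0.002, -0.615]]
wrist_force: [-1.3, 0.4, 2.2]
grip_width: 0.712
finger_force: 65.9
```

Call:
jog_arm:
  plan: [0, 0, 0, 0, 0, 0, 0, 0, 0, 0, 0, 0, 0, 0, 0, 0, 0, 0, 0, 0, 0, 0, 0, 0, 0, 0, 0, 0, 0, 0]
  jaw: 1.0

```text
clock: 19.85
position: [0.4714, -0.4178, 0.0081]
eef_rot: [[0.607, 0.169, 0.777], [0.106, -0.986, 0.132], [0.788, 0.002, -0.616]]
wrist_force: [0.3, 0.8, 0.3]
grip_width: 0.999
finger_force: 0.0
```

Call:
jog_arm:
  plan: [0, 0, -0.02, 0, 0, 0, 0, 0, -0.02, 0, 0, 0, 0, 0, -0.02, 0, 0, 0, 0, 0, -0.02, 0, 0, 0, 0.02, 0, -0.02, 0, 0, 0, 0.03, 0, -0.02, 0, 0, 0, 0.03, 0, -0.02, 0, 0, 0, 0, 0, 0, 0, 0, 0]

```text
clock: 20.65
position: [0.4124, -0.4313, 0.163]
eef_rot: [[0.603, 0.17, 0.779], [0.114, -0.985, 0.127], [0.789, 0.012, -0.614]]
wrist_force: [0.0, -0.9, -0.7]
grip_width: 1.0
finger_force: 0.0
```

```bash
python3 - <<'E'
from h import *
st()
n='top';im=bot.get_image(n);H,S,V=cv2.split(cv2.cvtColor(im,cv2.COLOR_RGB2HSV))
for c in blobs(V<45,200):
    u=c.mean(0)[0]
    if cv2.contourArea(c)<900 and 120<u[0]<480 and u[1]>200:
        (a,b),r=cv2.minEnclosingCircle(on(n,c,.05));print(np.round(u),np.round((a,b,r),3))
cv2.imwrite('pics/s6.png',cv2.resize(im[170:330,100:480,::-1],None,fx=2.1,fy=2.1,interpolation=cv2.INTER_CUBIC))
B=(.436,.081,.043);to((.436,.081,.2),tool(-30)); 
E
```

```text
20.65 q [-1.322  0.217 -0.528  0.713  0.905  1.698] p [ 0.4124 -0.4313  0.163 ] 
 [[0.603, 0.17, 0.779], [0.114, -0.985, 0.127], [0.789, 0.012, -0.614]] F [ 0.  -0.9 -0.7] 1.0 0.0
[169. 265.] [0.415 0.338 0.036]
[259. 256.] [0.436 0.08  0.033]
tcp [0.438 0.069 0.179] shift [ 0.0859 -0.4873  0.0726] | 0.5 turn [ 0.322 -1.114 -1.617] | shift after turn [ 0.4157  0.0934 -0.2618]
```

View pics/s6.png

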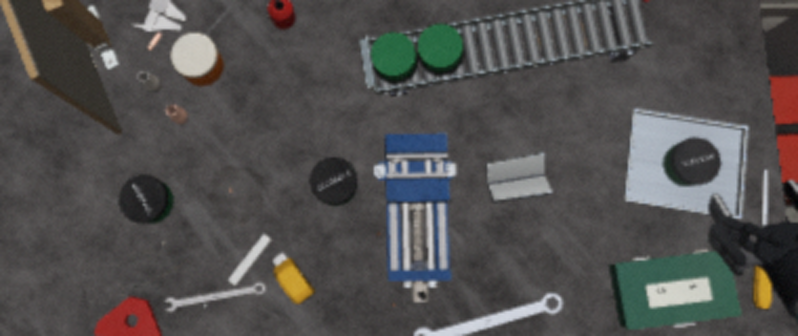

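The pot stands lid up in the tray at crop (693,161). The new pots at (145,198) and (334,181) have not moved.

Call:
jog_arm:
  plan: [0.0072, -0.0406, 0.006, 0, 0, 0, 0.0072, -0.0406, 0.006, 0, 0, 0, 0.0072, -0.0406, 0.006, 0, 0, 0, 0.0072, -0.0406, 0.006, 0, 0, 0, 0.0072, -0.0406, 0.006, 0, 0, 0, 0.0072, -0.0406, 0.006, 0, 0, 0, 0.0072, -0.0406, 0.006, 0, 0, 0, 0.0072, -0.0406, 0.006, 0, 0, 0, 0.0072, -0.0406, 0.006, 0, 0, 0, 0.0072, -0.0406, 0.006, 0, 0, 0]

```text
clock: 21.7
position: [0.4422, -0.0222, 0.1972]
eef_rot: [[0.625, 0.178, 0.76], [0.107, -0.984, 0.142], [0.773, -0.007, -0.634]]
wrist_force: [1.5, -0.1, -1.0]
grip_width: 1.0
finger_force: 0.0
```

Call:
jog_arm:
  plan: [0.0072, -0.0406, 0.006, 0, 0, 0, 0.0072, -0.0406, 0.006, 0, 0, 0, 0, 0, 0, 0.0201, -0.0696, -0.101, 0, 0, 0, 0.0201, -0.0696, -0.101, 0, 0, 0, 0.0201, -0.0696, -0.101, 0, 0, 0, 0.0201, -0.0696, -0.101, 0, 0, 0, 0.0201, -0.0696, -0.101, 0, 0, 0, 0.0201, -0.0696, -0.101, 0, 0, 0, 0.0201, -0.0696, -0.101, 0, 0, 0, 0.0201, -0.0696, -0.101]

```text
clock: 22.7
position: [0.4489, 0.058, 0.2062]
eef_rot: [[0.527, 0.791, 0.312], [0.834, -0.552, -0.007], [0.166, 0.264, -0.95]]
wrist_force: [0.4, -0.5, -0.5]
grip_width: 0.999
finger_force: 0.0
```

Call:
jog_arm:
  plan: [0, 0, 0, 0.0201, -0.0696, -0.101, 0, 0, 0, 0.0201, -0.0696, -0.101, 0, 0, 0, 0.0201, -0.0696, -0.101, 0, 0, 0, 0.0201, -0.0696, -0.101, 0, 0, 0, 0.0201, -0.0696, -0.101, 0, 0, 0, 0.0201, -0.0696, -0.101, 0, 0, 0, 0.0201, -0.0696, -0.101, 0, 0, 0, 0.0201, -0.0696, -0.101, 0, 0, 0, 0, 0, 0]

```text
clock: 23.6
position: [0.4489, 0.0589, 0.205]
eef_rot: [[-0.149, 0.988, 0.041], [0.861, 0.15, -0.485], [-0.486, -0.037, -0.873]]
wrist_force: [0.0, -0.8, 0.7]
grip_width: 1.002
finger_force: 0.0
```

```bash
python3 - <<'E'
from h import *
st();g=np.array([.435,.0805,.042]);to(g+[0,0,.08],tool(-30));to(g,tool(-30))
E
```

```text
23.6 q [ 0.295  0.087 -0.396  1.204 -0.496  1.735] p [0.4489 0.0589 0.205 ] 
 [[-0.149, 0.988, 0.041], [0.861, 0.15, -0.485], [-0.486, -0.037, -0.873]] F [ 0.  -0.8  0.7] 1.002 0.0
tcp [0.437 0.069 0.101] shift [ 0.0606 -0.0068  0.0855] | 0.105 turn [-0.025 -0.016  0.031] | shift after turn [ 0.0616 -0.0108  0.0843]
tcp [0.437 0.069 0.021] shift [ 0.0994 -0.0038  0.1553] | 0.184 turn [-0.025 -0.016  0.031] | shift after turn [ 0.1016 -0.0108  0.1535]
```

Call:
jog_arm:
  plan: [0, 0, 0, -0.025, -0.016, 0.031, 0.0154, -0.0027, 0.0211, 0, 0, 0, 0.0154, -0.0027, 0.0211, 0, 0, 0, 0.0154, -0.0027, 0.0211, 0, 0, 0, 0.0154, -0.0027, 0.0211, 0, 0, 0, 0.01, 0, 0.0173, 0, 0, 0, 0.01, 0, 0.0173, 0, 0, 0, 0.01, 0, 0.0173, 0, 0, 0, 0.01, 0, 0.0173, 0, 0, 0, 0, 0, 0, 0, 0, 0]

```text
clock: 24.6
position: [0.4354, 0.0667, 0.0214]
eef_rot: [[-0.114, 0.991, 0.065], [0.859, 0.131, -0.495], [-0.499, -0.0, -0.866]]
wrist_force: [-0.8, 0.1, 0.3]
grip_width: 1.003
finger_force: 0.0
```

```bash
python3 - <<'E'
from h import *
st();g=np.array([.435,.0805,.042]);to(g,tool(-30))
E
```

```text
24.6 q [ 0.33   0.299 -0.611  0.774 -0.511  1.799] p [0.4354 0.0667 0.0214] 
 [[-0.114, 0.991, 0.065], [0.859, 0.131, -0.495], [-0.499, -0.0, -0.866]] F [-0.8  0.1  0.3] 1.003 0.0
tcp [0.437 0.069 0.021] shift [ 0.0016  0.0014 -0.0007] | 0.002 turn [-0.002 -0.001 -0.004] | shift after turn [ 0.0016  0.0014 -0.0007]
```

Call:
jog_arm:
  plan: [0, 0, 0, 0, 0, 0, 0, 0, 0, 0, 0, 0, 0, 0, 0, 0, 0, 0, 0, 0, 0, 0, 0, 0, 0, 0, 0, 0, 0, 0, 0, 0, 0, 0, 0, 0]
  jaw: 0.4
  grip_force: 60

```text
clock: 25.2
position: [0.4395, 0.0682, 0.025]
eef_rot: [[-0.112, 0.991, 0.073], [0.859, 0.134, -0.495], [-0.5, 0.007, -0.866]]
wrist_force: [-0.7, 1.9, 6.4]
grip_width: 0.739
finger_force: 66.3
```

Call:
jog_arm:
  plan: [-0.012, 0, -0.0208, 0, 0, 0, -0.012, 0, -0.0208, 0, 0, 0, -0.012, 0, -0.0208, 0, 0, 0, -0.012, 0, -0.0208, 0, 0, 0, -0.012, 0, -0.0208, 0, 0, 0, -0.012, 0, -0.0208, 0, 0, 0, -0.012, 0, -0.0208, 0, 0, 0, 0, 0, 0, 0, 0, 0]

```text
clock: 26.0
position: [0.4397, 0.0686, 0.1947]
eef_rot: [[-0.11, 0.991, 0.076], [0.86, 0.134, -0.492], [-0.498, 0.012, -0.867]]
wrist_force: [0.5, 1.1, -3.0]
grip_width: 0.747
finger_force: 66.8
```

```bash
python3 - <<'E'
from h import *
st();R=tool(60);v=np.array([.437,-.177,.056])-R@[.011,0,-.0064];to(v+[0,0,.12],R,0)
E
```

```text
26.0 q [ 0.332  0.073 -0.44   1.16  -0.513  1.798] p [0.4397 0.0686 0.1947] 
 [[-0.11, 0.991, 0.076], [0.86, 0.134, -0.492], [-0.498, 0.012, -0.867]] F [ 0.5  1.1 -3. ] 0.747 66.8052327632904
tcp [ 0.437 -0.177  0.163] shift [-0.1952 -0.0358  0.148 ] | 0.248 turn [1.300e-02 1.569e+00 1.000e-03] | shift after turn [-0.1487 -0.036  -0.1946]
```

Call:
jog_arm:
  plan: [-0.028, -0.005, 0.0212, 0, 0, 0, -0.028, -0.005, 0.0212, 0, 0, 0, -0.028, -0.005, 0.0212, 0, 0, 0, -0.028, -0.005, 0.0212, 0, 0, 0, -0.028, -0.005, 0.0212, 0, 0, 0, -0.028, -0.005, 0.0212, 0, 0, 0, -0.027, -0.005, 0.0212, 0, 0, 0, 0, 0, 0, 0, 0, 0]

```text
clock: 26.8
position: [0.4332, -0.1802, 0.1585]
eef_rot: [[-0.11, 0.992, 0.066], [0.86, 0.128, -0.495], [-0.499, 0.002, -0.867]]
wrist_force: [-1.0, 0.2, -3.2]
grip_width: 0.744
finger_force: 67.1
```

Call:
jog_arm:
  plan: [0, 0, 0, 0.001, 0.131, 0, 0, 0, 0, 0.001, 0.131, 0, 0, 0, 0, 0.001, 0.131, 0, 0, 0, 0, 0.001, 0.131, 0, 0, 0, 0, 0.001, 0.131, 0, 0, 0, 0, 0.001, 0.131, 0, 0, 0, 0, 0.001, 0.131, 0, 0, 0, 0, 0.001, 0.131, 0, 0, 0, 0, 0.001, 0.131, 0, 0, 0, 0, 0.001, 0.131, 0]

```text
clock: 27.8
position: [0.4359, -0.178, 0.1598]
eef_rot: [[-0.092, 0.991, -0.099], [0.697, 0.135, 0.704], [0.711, -0.004, -0.703]]
wrist_force: [-0.1, 0.8, -2.2]
grip_width: 0.744
finger_force: 67.4
```

Call:
jog_arm:
  plan: [0, 0, 0, 0.001, 0.131, 0, 0, 0, 0, 0.001, 0.128, 0, 0, 0, 0, 0, 0, 0, 0, 0, 0, 0, 0, 0]

```text
clock: 28.2
position: [0.4353, -0.1773, 0.1589]
eef_rot: [[-0.062, 0.991, -0.122], [0.497, 0.137, 0.857], [0.866, -0.008, -0.501]]
wrist_force: [-0.2, -0.5, -2.2]
grip_width: 0.742
finger_force: 67.4
```

```bash
python3 - <<'E'
from h import *
st();R=tool(60);v=np.array([.437,-.177,.056])-R@[.011,0,-.0064];to(v+[0,0,.03],R,0);to(v,R,0)
n='top';im=bot.get_image(n)
cv2.imwrite('pics/s7.png',cv2.resize(im[180:320,270:430,::-1],None,fx=4,fy=4,interpolation=cv2.INTER_CUBIC))
E
```

```text
28.2 q [-0.838  0.648 -0.049  1.836  0.503  0.333] p [ 0.4353 -0.1773  0.1589] 
 [[-0.062, 0.991, -0.122], [0.497, 0.137, 0.857], [0.866, -0.008, -0.501]] F [-0.2 -0.5 -2.2] 0.742 67.44591951370239
tcp [ 0.437 -0.177  0.073] shift [-0.0741  0.0024  0.0429] | 0.086 turn [-0.005  0.001 -0.006] | shift after turn [-0.0741  0.0017  0.0429]
tcp [ 0.437 -0.177  0.043] shift [-0.1     0.0026  0.058 ] | 0.116 turn [-0.005  0.001 -0.006] | shift after turn [-0.1001  0.0017  0.0579]
```

View pics/s7.png

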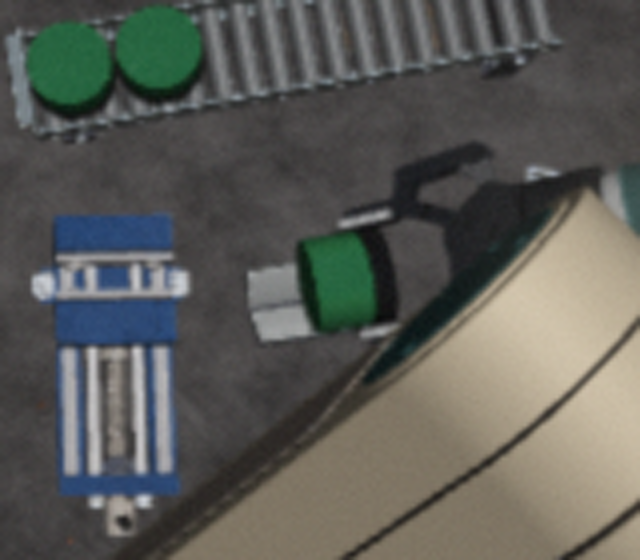

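The pot is level over the vee, with its base at crop (310,285) facing the vice and its lid at (382,275) at the gripper. I lower it.

Call:
jog_arm:
  plan: [-0.0148, 0.0004, 0.0086, 0, 0, 0, -0.0148, 0.0004, 0.0086, 0, 0, 0, -0.0148, 0.0004, 0.0086, 0, 0, 0, -0.0148, 0.0004, 0.0086, 0, 0, 0, -0.0148, 0.0004, 0.0086, 0, 0, 0, -0.007, 0.0003, 0.004, 0, 0, 0, -0.007, 0, 0.004, 0, 0, 0, -0.006, 0, 0.0035, 0, 0, 0, 0, 0, 0, 0, 0, 0, 0, 0, 0, 0, 0, 0]

```text
clock: 29.25
position: [0.4374, -0.1776, 0.0521]
eef_rot: [[-0.064, 0.991, -0.121], [0.497, 0.136, 0.857], [0.865, -0.005, -0.501]]
wrist_force: [-0.2, 0.5, -1.8]
grip_width: 0.742
finger_force: 67.4
```

Call:
jog_arm:
  plan: [-0.002, 0, 0.0012, 0, 0, 0, 0, 0, 0, 0, 0, 0, 0, 0, 0, 0, 0, 0]

```text
clock: 29.55
position: [0.4373, -0.1775, 0.0498]
eef_rot: [[-0.064, 0.991, -0.121], [0.497, 0.136, 0.857], [0.865, -0.005, -0.502]]
wrist_force: [-0.2, 0.3, -1.8]
grip_width: 0.747
finger_force: 67.4
```

Call:
jog_arm:
  plan: [-0.0025, 0, 0.0014, 0, 0, 0, 0, 0, 0, 0, 0, 0, 0, 0, 0, 0, 0, 0]

```text
clock: 29.85
position: [0.4376, -0.1775, 0.0469]
eef_rot: [[-0.064, 0.991, -0.12], [0.497, 0.136, 0.857], [0.865, -0.005, -0.501]]
wrist_force: [1.7, 0.4, -0.9]
grip_width: 0.748
finger_force: 67.8
```

Call:
jog_arm:
  plan: [-0.0017, 0, 0.001, 0, 0, 0, 0, 0, 0, 0, 0, 0, 0, 0, 0, 0, 0, 0]

```text
clock: 30.15
position: [0.438, -0.1773, 0.0464]
eef_rot: [[-0.063, 0.991, -0.119], [0.496, 0.134, 0.858], [0.866, -0.005, -0.5]]
wrist_force: [2.5, -0.8, 6.2]
grip_width: 0.744
finger_force: 68.1
```

Call:
jog_arm:
  plan: [-0.0012, 0, 0.0007, 0, 0, 0, 0, 0, 0, 0, 0, 0, 0, 0, 0, 0, 0, 0]

```text
clock: 30.45
position: [0.4384, -0.1772, 0.046]
eef_rot: [[-0.062, 0.991, -0.118], [0.495, 0.133, 0.859], [0.867, -0.005, -0.499]]
wrist_force: [3.5, -0.2, 9.1]
grip_width: 0.747
finger_force: 68.2
```

Call:
jog_arm:
  plan: [0, 0, 0, 0, 0, 0, 0, 0, 0, 0, 0, 0, 0, 0, 0, 0, 0, 0, 0, 0, 0, 0, 0, 0, 0, 0, 0, 0, 0, 0]
  jaw: 1.0

```text
clock: 30.95
position: [0.437, -0.1773, 0.0432]
eef_rot: [[-0.063, 0.991, -0.121], [0.497, 0.137, 0.857], [0.866, -0.006, -0.501]]
wrist_force: [0.1, 0.2, -0.3]
grip_width: 1.002
finger_force: 0.0
```

Call:
jog_arm:
  plan: [0, 0, -0.025, 0, 0, 0, 0, 0, -0.025, 0, 0, 0, 0, 0, -0.025, 0, 0, 0, 0.02, 0, -0.025, 0, 0, 0, 0.03, 0, -0.02, 0, 0, 0, 0.03, 0, -0.01, 0, 0, 0, 0.03, 0, 0, 0, 0, 0, 0, 0, 0, 0, 0, 0]

```text
clock: 31.75
position: [0.4465, -0.2339, 0.2072]
eef_rot: [[-0.066, 0.991, -0.12], [0.5, 0.137, 0.855], [0.864, -0.003, -0.504]]
wrist_force: [-0.4, 0.4, -0.4]
grip_width: 1.002
finger_force: 0.0
```

Call:
jog_arm:
  plan: [0, 0, 0, 0, -0.137, 0, 0, 0, 0, 0, -0.137, 0, 0, 0, 0, 0, -0.137, 0, 0, 0, 0, 0, -0.137, 0, 0, 0, 0, 0, -0.137, 0, 0, 0, 0, 0, -0.137, 0, 0, 0, 0, 0, -0.137, 0, 0, 0, 0, 0, -0.137, 0, 0, 0, 0, 0, -0.137, 0, 0, 0, 0, 0, -0.137, 0]

```text
clock: 32.75
position: [0.4458, -0.2343, 0.2041]
eef_rot: [[-0.13, 0.991, 0.04], [0.937, 0.136, -0.322], [-0.324, -0.004, -0.946]]
wrist_force: [0.2, -0.2, -0.3]
grip_width: 1.003
finger_force: 0.0
```

Call:
jog_arm:
  plan: [0, 0, 0, 0, -0.137, 0, 0, 0, 0, 0, -0.137, 0, 0, 0, 0, 0, 0, 0, 0, 0, 0, 0, 0, 0]

```text
clock: 33.15
position: [0.4454, -0.2333, 0.2026]
eef_rot: [[-0.118, 0.99, 0.071], [0.819, 0.138, -0.557], [-0.561, -0.007, -0.828]]
wrist_force: [0.2, 0.3, 0.3]
grip_width: 1.0
finger_force: 0.0
```

```bash
python3 - <<'E'
from h import *
st();g=np.array([.4365,-.168,.055]);to(g+[0,0,.08],tool(-34));to(g,tool(-34))
n='top';im=bot.get_image(n)
cv2.imwrite('pics/s8.png',cv2.resize(im[180:320,270:430,::-1],None,fx=4,fy=4,interpolation=cv2.INTER_CUBIC))
E
```

```text
33.15 q [-0.317 -0.06  -0.59   0.758 -0.531  1.036] p [ 0.4454 -0.2333  0.2026] 
 [[-0.118, 0.99, 0.071], [0.819, 0.138, -0.557], [-0.561, -0.007, -0.828]] F [0.2 0.3 0.3] 1.0 0.0
tcp [ 0.438 -0.181  0.115] shift [0.0925 0.0008 0.0429] | 0.102 turn [-0.005  0.002  0.006] | shift after turn [0.0924 0.0001 0.0431]
tcp [ 0.438 -0.181  0.035] shift [0.1374 0.0014 0.1092] | 0.175 turn [-0.005  0.002  0.006] | shift after turn [1.372e-01 1.000e-04 1.095e-01]
```

View pics/s8.png

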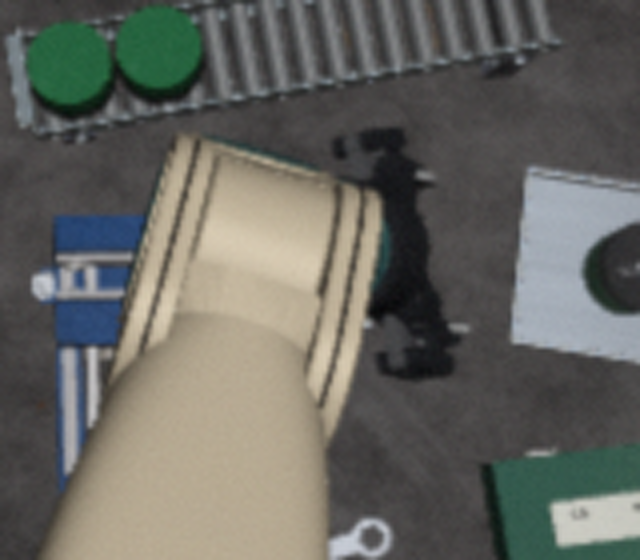

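The wrist hides the vee here, and the gripper is at (420,290). The release was clean, so I use the computed position.

Call:
jog_arm:
  plan: [0.031, 0, 0.0143, 0, 0, 0, 0.031, 0, 0.0143, 0, 0, 0, 0.0305, 0, 0.0143, 0, 0, 0, 0.015, 0, 0.022, 0, 0, 0, 0.015, 0, 0.022, 0, 0, 0, 0.0075, 0.0005, 0.011, 0, 0, 0, 0.0075, 0.0005, 0.011, 0, 0, 0, 0, 0, 0, 0, 0, 0, 0, 0, 0, 0, 0, 0]

```text
clock: 34.1
position: [0.4399, -0.1834, 0.0367]
eef_rot: [[-0.114, 0.991, 0.072], [0.819, 0.135, -0.558], [-0.563, -0.005, -0.826]]
wrist_force: [0.4, 0.1, -0.1]
grip_width: 0.998
finger_force: 0.0
```

```bash
python3 - <<'E'
from h import *
st();g=np.array([.4365,-.168,.055]);to(g,tool(-34))
E
```

```text
34.1 q [-0.204  0.179 -0.777  0.397 -0.561  1.167] p [ 0.4399 -0.1834  0.0367] 
 [[-0.114, 0.991, 0.072], [0.819, 0.135, -0.558], [-0.563, -0.005, -0.826]] F [ 0.4  0.1 -0.1] 0.998 0.0
tcp [ 0.438 -0.181  0.035] shift [ 0.0029 -0.0013  0.    ] | 0.003 turn [-0.005  0.005  0.002] | shift after turn [ 0.0029 -0.0013  0.    ]
```

Call:
jog_arm:
  plan: [0, 0, 0, 0, 0, 0, 0, 0, 0, 0, 0, 0, 0, 0, 0, 0, 0, 0, 0, 0, 0, 0, 0, 0, 0, 0, 0, 0, 0, 0, 0, 0, 0, 0, 0, 0]
  jaw: 0.4
  grip_force: 60

```text
clock: 34.7
position: [0.4403, -0.1828, 0.0377]
eef_rot: [[-0.114, 0.991, 0.075], [0.817, 0.136, -0.56], [-0.565, -0.003, -0.825]]
wrist_force: [1.3, 0.9, 6.9]
grip_width: 0.704
finger_force: 64.0
```

```bash
cat >> h.py <<'E'
n_=Ro.from_rotvec(-np.radians(6)*cc).apply(Z); u_=-np.cos(np.radians(6))*w+np.sin(np.radians(6))*Z
P=lambda s: np.array([.6062,-.0095,.0335])+(s-.033)*u_
E
```

Call:
jog_arm:
  plan: [-0.0113, 0, -0.0165, 0, 0, 0, -0.0113, 0, -0.0165, 0, 0, 0, -0.0113, 0, -0.0165, 0, 0, 0, -0.0113, 0, -0.0165, 0, 0, 0, -0.0113, 0, -0.0165, 0, 0, 0, -0.0113, 0, -0.0165, 0, 0, 0, -0.0113, 0, -0.0165, 0, 0, 0, -0.0113, 0, -0.0165, 0, 0, 0, 0, 0, 0, 0, 0, 0]

```text
clock: 35.6
position: [0.4411, -0.1826, 0.1983]
eef_rot: [[-0.114, 0.991, 0.076], [0.818, 0.137, -0.559], [-0.564, -0.001, -0.826]]
wrist_force: [1.1, -0.8, -2.4]
grip_width: 0.706
finger_force: 66.0
```

Call:
jog_arm:
  plan: [0, 0, 0, 0, 0.1333, 0, 0, 0, 0, 0, 0.1333, 0, 0, 0, 0, 0, 0.1333, 0, 0, 0, 0, 0, 0.1333, 0, 0, 0, 0, 0, 0.1333, 0, 0, 0, 0, 0, 0.1333, 0, 0, 0, 0, 0, 0.1333, 0, 0, 0, 0, 0, 0.1333, 0, 0, 0, 0, 0, 0.1333, 0, 0, 0, 0, 0, 0.1333, 0]

```text
clock: 36.6
position: [0.4397, -0.183, 0.1951]
eef_rot: [[-0.097, 0.991, -0.095], [0.732, 0.136, 0.667], [0.674, -0.005, -0.739]]
wrist_force: [-0.6, 1.1, -1.7]
grip_width: 0.708
finger_force: 65.9
```

Call:
jog_arm:
  plan: [0, 0, 0, 0, 0.1333, 0, 0, 0, 0, 0, 0, 0, 0, 0, 0, 0, 0, 0]

```text
clock: 36.9
position: [0.4392, -0.1824, 0.1942]
eef_rot: [[-0.081, 0.991, -0.109], [0.64, 0.136, 0.756], [0.764, -0.008, -0.645]]
wrist_force: [-0.4, -0.5, -1.6]
grip_width: 0.706
finger_force: 66.0
```

```bash
python3 - <<'E'
from h import *
st();R=tool(50);o=np.array([-.0253,0,-.0035]);v=P(.31)+.002*n_-R@o;print(P(.31),R@[-.829,0,.56],n_)
to(v+.06*n_,R,0);to(v,R,0)
E
```

```text
36.9 q [-0.812  0.509 -0.062  1.768  0.457  0.439] p [ 0.4392 -0.1824  0.1942] 
 [[-0.081, 0.991, -0.109], [0.64, 0.136, 0.756], [0.764, -0.008, -0.645]] F [-0.4 -0.5 -1.6] 0.706 66.00546598434448
[ 0.64358727 -0.28243376  0.06245438] [ 0.01409895 -0.10292487 -0.9950119 ] [-0.01418614  0.10356135  0.9945219 ]
tcp [ 0.64  -0.257  0.141] shift [-0.1047  0.1894 -0.0444] | 0.221 turn [-0.005  0.003 -0.006] | shift after turn [-0.1057  0.1889 -0.0437]
tcp [ 0.641 -0.263  0.082] shift [-0.1543  0.1898 -0.0107] | 0.245 turn [-0.005  0.003 -0.006] | shift after turn [-0.1555  0.1889 -0.0101]
```

Call:
jog_arm:
  plan: [0, 0.0378, 0, 0, 0, 0, -0.012, 0.0378, 0, 0, 0, 0, -0.025, 0.0378, -0.009, 0, 0, 0, -0.034, 0.0378, -0.018, 0, 0, 0, -0.0347, 0.0378, -0.018, 0, 0, 0, 0, 0, 0, -0.005, 0.003, -0.006, 0, 0, 0, 0, 0, 0, 0, 0, 0, 0, 0, 0]

```text
clock: 37.7
position: [0.6339, -0.2527, 0.1482]
eef_rot: [[-0.091, 0.991, -0.103], [0.639, 0.137, 0.757], [0.764, 0.003, -0.645]]
wrist_force: [-0.2, 1.1, -1.3]
grip_width: 0.711
finger_force: 66.1
```

```bash
python3 - <<'E'
from h import *
st();R=tool(50);o=np.array([-.0253,0,-.0035]);v=P(.31)+.002*n_-R@o
to(v+.06*n_,R,0);to(v,R,0)
im=bot.get_image('scene');np.save('scene9.npy',im);im2=bot.get_image('top')
a=im[110:250,250:410];b=im2[130:270,300:460];cv2.imwrite('pics/s9.png',cv2.resize(np.hstack([a,b])[:,:,::-1],None,fx=2.5,fy=2.5,interpolation=cv2.INTER_CUBIC))
E
```

```text
37.7 q [-0.698  0.873  0.491  1.909  0.539  0.526] p [ 0.6339 -0.2527  0.1482] 
 [[-0.091, 0.991, -0.103], [0.639, 0.137, 0.757], [0.764, 0.003, -0.645]] F [-0.2  1.1 -1.3] 0.711 66.1260974407196
tcp [ 0.64  -0.257  0.141] shift [-0.0087  0.0055  0.0004] | 0.01 turn [0.001 0.003 0.003] | shift after turn [-0.0087  0.0056  0.0004]
tcp [ 0.641 -0.263  0.082] shift [-0.0584  0.0054  0.0341] | 0.068 turn [0.001 0.003 0.003] | shift after turn [-0.0585  0.0056  0.0339]
```

View pics/s9.png

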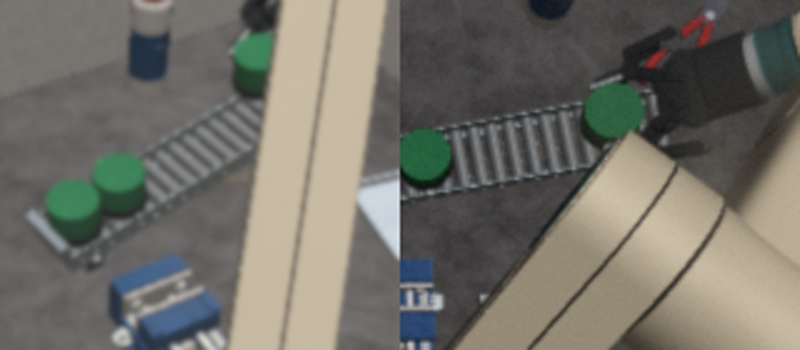

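The pot is lid down over the lane, base at right-half (613,112). I check its line over the lane, then lower.

```bash
python3 - <<'E'
from h import *
s=st();R=s['eef_rot'];z=(s['position']+R@[.0162,0,-.0315]);print('base predicted',z,'seen',ray('top',(385.2,174.8),z[2]),'lane here', P(.31)+.117*n_)
E
```

```text
37.8 q [-0.699  0.872  0.491  1.909  0.54   0.526] p [ 0.6338 -0.253   0.1488] 
 [[-0.091, 0.991, -0.102], [0.639, 0.137, 0.757], [0.764, 0.004, -0.645]] F [ 0.9 -0.8 -1. ] 0.709 66.12635850906372
base predicted [ 0.63550107 -0.26650848  0.18149811] seen [ 0.63107028 -0.26348511  0.18149811] lane here [ 0.6419275  -0.27031708  0.17881345]
```

Call:
jog_arm:
  plan: [-0.0087, 0.0054, 0.0004, 0, 0, 0, -0.01, 0, 0.0068, 0, 0, 0, -0.01, 0, 0.0068, 0, 0, 0, -0.01, 0, 0.0068, 0, 0, 0, -0.01, 0, 0.0068, 0, 0, 0, 0, 0, 0, 0, 0, 0, 0, 0, 0, 0, 0, 0]

```text
clock: 38.5
position: [0.6408, -0.263, 0.0901]
eef_rot: [[-0.088, 0.991, -0.104], [0.637, 0.136, 0.759], [0.766, 0.001, -0.643]]
wrist_force: [-0.2, -0.0, -1.9]
grip_width: 0.712
finger_force: 66.0
```

```bash
python3 - <<'E'
from h import *
st();R=tool(50);o=np.array([-.0253,0,-.0035]);v=P(.31)+.002*n_-R@o
to(v,R,0)
E
```

```text
38.5 q [-0.703  0.944  0.499  1.852  0.538  0.522] p [ 0.6408 -0.263   0.0901] 
 [[-0.088, 0.991, -0.104], [0.637, 0.136, 0.759], [0.766, 0.001, -0.643]] F [-0.2 -0.  -1.9] 0.712 65.99881052970886
tcp [ 0.641 -0.263  0.082] shift [-0.0069  0.0001  0.0051] | 0.009 turn [ 0.    -0.     0.001] | shift after turn [-0.0069  0.0002  0.0051]
```

```bash
cat >> h.py <<'E'
def greens():
    n='top';im=bot.get_image(n);H,S,V=cv2.split(cv2.cvtColor(im,cv2.COLOR_RGB2HSV))
    for c in blobs((H>55)&(H<90)&(S>120)&(V>50),60):
        u=c.mean(0)[0]
        if 270<u[0]<420 and u[1]<230:
            for z in(.0832,.09,.0969,.1034,.1184):
                (a,b),(p,q),t=cv2.fitEllipse(on(n,c,z)); s=.033+(np.array([a,b])-[.6055,-.0043])@(-w[:2])/np.cos(np.radians(6)); zz=.0832+(s-.033)*.1045
                if abs(zz-z)<.0045: print('s',round(s,4),'cross',round((np.array([a,b])-[.6055,-.0043])@cc[:2],4),np.round((a,b,p,q),4))
E
python3 - <<'E'
from h import *
greens()
s=bot.state();b=s['position']+s['eef_rot']@[.0162,0,-.0315];print('pred base',b,'cross',(b[:2]-[.6055,-.0043])@cc[:2])
E
```

```text
s 0.0329 cross 0.0 [ 0.6055 -0.0042  0.0581  0.0584]
s 0.0977 cross 0.0002 [ 0.6144 -0.068   0.0581  0.0593]
pred base [ 0.64291917 -0.27676846  0.12356426] cross 9.475174294303953e-05
```

```bash
python3 - <<'E'
from h import *
n='top';im=bot.get_image(n);H,S,V=cv2.split(cv2.cvtColor(im,cv2.COLOR_RGB2HSV))
for c in blobs((H>55)&(H<90)&(S>120)&(V>50),60):
    u=c.mean(0)[0]
    if 340<u[0]<420 and u[1]<230:
        q=on(n,c,.121);(a,b),e,t=cv2.fitEllipse(q);(a2,b2),r2=cv2.minEnclosingCircle(q);print(np.round(u),cv2.contourArea(c),a,b,e,'circ',a2,b2,r2,'cross',(np.array([a,b])-[.6055,-.0043])@cc[:2]); print('xext',(q@cc[:2]).min()-.6055*cc[0]+.0043*cc[1],(q@cc[:2]).max()-.6055*cc[0]+.0043*cc[1])
E
```

```text
[382. 177.] 273.0 0.6436977982521057 -0.272396981716156 (0.04773538187146187, 0.061903003603219986) circ 0.6438787579536438 -0.2732379734516144 0.031237812712788582 cross 0.0014594507875202592
xext -0.027065894425810737 0.027526307245576604
```

Centred across the lane within a millimetre, so I lower to contact.

Call:
jog_arm:
  plan: [-0.004, 0, 0.003, 0, 0, 0, -0.003, 0, 0.0021, 0, 0, 0, 0, 0, 0, 0, 0, 0, 0, 0, 0, 0, 0, 0]

```text
clock: 39.0
position: [0.6411, -0.2637, 0.0821]
eef_rot: [[-0.089, 0.991, -0.103], [0.637, 0.136, 0.758], [0.765, 0.002, -0.644]]
wrist_force: [0.0, -0.2, -1.4]
grip_width: 0.708
finger_force: 66.0
```

Call:
jog_arm:
  plan: [-0.0013, 0, 0.0009, 0, 0, 0, 0, 0, 0, 0, 0, 0, 0, 0, 0, 0, 0, 0]

```text
clock: 39.3
position: [0.6413, -0.2638, 0.0813]
eef_rot: [[-0.09, 0.991, -0.103], [0.637, 0.136, 0.758], [0.765, 0.003, -0.644]]
wrist_force: [-0.2, 0.5, 1.0]
grip_width: 0.711
finger_force: 66.1
```

Call:
jog_arm:
  plan: [0, 0, 0, 0, 0, 0, 0, 0, 0, 0, 0, 0, 0, 0, 0, 0, 0, 0, 0, 0, 0, 0, 0, 0, 0, 0, 0, 0, 0, 0, 0, 0, 0, 0, 0, 0, 0, 0, 0, 0, 0, 0, 0, 0, 0, 0, 0, 0]
  jaw: 1.0

```text
clock: 40.1
position: [0.6412, -0.264, 0.0807]
eef_rot: [[-0.09, 0.991, -0.103], [0.638, 0.136, 0.758], [0.765, 0.002, -0.644]]
wrist_force: [-0.3, -1.0, -1.3]
grip_width: 1.002
finger_force: 0.0
```

Call:
jog_arm:
  plan: [0, 0, -0.015, 0, 0, 0, 0.01, 0, -0.02, 0, 0, 0, 0.02, 0, -0.02, 0, 0, 0, 0.03, 0, -0.02, 0, 0, 0, 0.03, 0, -0.02, 0, 0, 0, 0, 0, 0, 0, 0, 0, 0, 0, 0, 0, 0, 0]

```text
clock: 40.8
position: [0.6434, -0.279, 0.212]
eef_rot: [[-0.092, 0.991, -0.101], [0.639, 0.137, 0.757], [0.763, 0.005, -0.646]]
wrist_force: [-0.2, 0.2, 0.1]
grip_width: 0.997
finger_force: 0.0
```

```bash
python3 - <<'E'
from h import *
st();greens()
n='top';im=bot.get_image(n);np.save('top10.npy',im);H,S,V=cv2.split(cv2.cvtColor(im,cv2.COLOR_RGB2HSV))
for c in blobs(V<45,150):
    u=c.mean(0)[0]
    if cv2.contourArea(c)<900 and 120<u[0]<480 and u[1]>200:
        (a,b),r=cv2.minEnclosingCircle(on(n,c,.05));print(np.round(u),np.round((a,b,r),3))
E
```

```text
40.8 q [-0.715  0.883  0.646  2.059  0.529  0.511] p [ 0.6434 -0.279   0.212 ] 
 [[-0.092, 0.991, -0.101], [0.639, 0.137, 0.757], [0.763, 0.005, -0.646]] F [-0.2  0.2  0.1] 0.997 0.0
s 0.0328 cross 0.0001 [ 0.6056 -0.0041  0.058   0.0587]
s 0.0978 cross 0.0002 [ 0.6144 -0.0681  0.0582  0.059 ]
s 0.2347 cross -0.0012 [ 0.6316 -0.2032  0.0572  0.0597]
[169. 265.] [0.416 0.337 0.036]
```

The new pot is rolling down (s = 0.235 m, centred). I go for the other new pot.

```bash
python3 - <<'E'
from h import *
R=tool(-30,82);print(R); to((.417,.335,.19),R)
E
```

```text
[[-0.86602013  0.00349065  0.49999695]
 [ 0.00302299  0.99999391 -0.00174533]
 [-0.5         0.         -0.8660254 ]]
tcp [0.429 0.335 0.169] shift [ 0.379  -0.1279  0.5134] | 0.651 turn [ 0.267 -1.134 -1.51 ] | shift after turn [ 0.207   0.6127 -0.073 ]
```

Call:
jog_arm:
  plan: [0.0237, -0.008, 0.0321, 0, 0, 0, 0.0237, -0.008, 0.0321, 0, 0, 0, 0.0237, -0.008, 0.0321, 0, 0, 0, 0.0237, -0.008, 0.0321, 0, 0, 0, 0.0237, -0.008, 0.0321, 0, 0, 0, 0.0237, -0.008, 0.0321, 0, 0, 0, 0.0237, -0.008, 0.0321, 0, 0, 0, 0.0237, -0.008, 0.0321, 0, 0, 0]

```text
clock: 41.7
position: [0.5345, 0.0301, 0.1887]
eef_rot: [[-0.087, 0.991, -0.105], [0.637, 0.136, 0.759], [0.766, -0.0, -0.643]]
wrist_force: [0.9, 0.8, 0.0]
grip_width: 1.0
finger_force: 0.0
```

Call:
jog_arm:
  plan: [0, 0, 0, 0.0178, -0.0756, -0.1007, 0, 0, 0, 0.0178, -0.0756, -0.1007, 0, 0, 0, 0.0178, -0.0756, -0.1007, 0, 0, 0, 0.0178, -0.0756, -0.1007, 0, 0, 0, 0.0178, -0.0756, -0.1007, 0, 0, 0, 0.0178, -0.0756, -0.1007, 0, 0, 0, 0.0178, -0.0756, -0.1007, 0, 0, 0, 0.0178, -0.0756, -0.1007, 0, 0, 0, 0.0178, -0.0756, -0.1007, 0, 0, 0, 0.0178, -0.0756, -0.1007]

```text
clock: 42.7
position: [0.5352, 0.0284, 0.1888]
eef_rot: [[-0.887, 0.426, 0.178], [0.454, 0.874, 0.172], [-0.083, 0.234, -0.969]]
wrist_force: [0.5, 1.4, 0.1]
grip_width: 1.004
finger_force: 0.0
```

Call:
jog_arm:
  plan: [0, 0, 0, 0.0178, -0.0756, -0.1007, 0, 0, 0, 0.0178, -0.0756, -0.1007, 0, 0, 0, 0.0178, -0.0756, -0.1007, 0, 0, 0, 0.0178, -0.0756, -0.1007, 0, 0, 0, 0.0178, -0.0756, -0.1007, 0, 0, 0, 0, 0, 0]

```text
clock: 43.3
position: [0.5308, 0.0292, 0.1853]
eef_rot: [[-0.869, 0.002, 0.494], [0.002, 1.0, -0.001], [-0.494, -0.0, -0.869]]
wrist_force: [-1.4, 0.5, -0.4]
grip_width: 0.998
finger_force: 0.0
```

```bash
python3 - <<'E'
from h import *
st();to((.417,.338,.19),tool(-30,82));greens()
n='top';im=bot.get_image(n);H,S,V=cv2.split(cv2.cvtColor(im,cv2.COLOR_RGB2HSV))
for c in blobs(V<45,150):
    u=c.mean(0)[0]
    if cv2.contourArea(c)<900 and 120<u[0]<480 and u[1]>200:
        (a,b),r=cv2.minEnclosingCircle(on(n,c,.05));print(np.round(u),np.round((a,b,r),3))
E
```

```text
43.3 q [-0.091 -0.172 -0.719  0.509  0.044 -0.077] p [0.5308 0.0292 0.1853] 
 [[-0.869, 0.002, 0.494], [0.002, 1.0, -0.001], [-0.494, -0.0, -0.869]] F [-1.4  0.5 -0.4] 0.998 0.0
tcp [0.429 0.338 0.169] shift [ 0.0971  0.3085 -0.0367] | 0.325 turn [ 0.001 -0.007  0.001] | shift after turn [ 0.0972  0.3084 -0.0375]
s 0.0329 cross 0.0 [ 0.6055 -0.0042  0.0581  0.0584]
s 0.098 cross 0.0001 [ 0.6144 -0.0683  0.0582  0.0598]
s 0.1634 cross -0.0017 [ 0.6214 -0.133   0.058   0.0598]
[169. 265.] [0.416 0.337 0.036]
[276. 221.] [0.539 0.031 0.089]
```

Call:
jog_arm:
  plan: [0.0139, 0.044, -0.0054, 0, -0.001, 0, 0.0139, 0.044, -0.0054, 0, -0.001, 0, 0.0139, 0.044, -0.0054, 0, -0.001, 0, 0.0139, 0.044, -0.0054, 0, -0.001, 0, 0.0139, 0.044, -0.0054, 0, -0.001, 0, 0.0139, 0.044, -0.0054, 0, -0.001, 0, 0.0139, 0.044, -0.0054, 0, -0.001, 0, 0, 0, 0, 0, 0, 0]

```text
clock: 44.2
position: [0.4341, 0.3429, 0.1745]
eef_rot: [[-0.862, -0.003, 0.507], [-0.001, 1.0, 0.003], [-0.507, 0.002, -0.862]]
wrist_force: [0.4, -0.1, 0.2]
grip_width: 1.001
finger_force: 0.0
```

```bash
python3 - <<'E'
from h import *
st();to((.417,.338,.042),tool(-30,82))
E
```

```text
44.2 q [ 0.728 -0.03  -0.615  0.57  -0.342  0.653] p [0.4341 0.3429 0.1745] 
 [[-0.862, -0.003, 0.507], [-0.001, 1.0, 0.003], [-0.507, 0.002, -0.862]] F [ 0.4 -0.1  0.2] 1.001 0.0
tcp [0.429 0.338 0.021] shift [ 0.0821 -0.0053  0.1295] | 0.153 turn [0.005 0.008 0.004] | shift after turn [ 0.081  -0.005   0.1302]
```

Call:
jog_arm:
  plan: [0, -0.005, 0, 0, 0.008, 0.004, 0.0117, 0, 0.0186, 0, 0, 0, 0.0117, 0, 0.0186, 0, 0, 0, 0.0117, 0, 0.0186, 0, 0, 0, 0.0117, 0, 0.0186, 0, 0, 0, 0.0117, 0, 0.0186, 0, 0, 0, 0.0117, 0, 0.0186, 0, 0, 0, 0.0108, 0, 0.0186, 0, 0, 0, 0, 0, 0, 0, 0, 0]

```text
clock: 45.1
position: [0.4287, 0.3288, 0.0179]
eef_rot: [[-0.868, 0.011, 0.496], [0.008, 1.0, -0.007], [-0.496, -0.002, -0.868]]
wrist_force: [-0.9, -0.3, -0.7]
grip_width: 1.0
finger_force: 0.3
```

```bash
python3 - <<'E'
from h import *
st();to((.417,.338,.042),tool(-30,82))
E
```

```text
45.1 q [ 0.713  0.203 -0.788  0.176 -0.336  0.653] p [0.4287 0.3288 0.0179] 
 [[-0.868, 0.011, 0.496], [0.008, 1.0, -0.007], [-0.496, -0.002, -0.868]] F [-0.9 -0.3 -0.7] 1.0 0.3213020134717226
tcp [0.429 0.338 0.021] shift [-0.0018  0.0091 -0.0028] | 0.01 turn [-0.005 -0.004 -0.005] | shift after turn [-0.0018  0.0091 -0.0027]
```

Call:
jog_arm:
  plan: [0, 0, 0, 0, 0, 0, 0, 0, 0, 0, 0, 0, 0, 0, 0, 0, 0, 0, 0, 0, 0, 0, 0, 0, 0, 0, 0, 0, 0, 0, 0, 0, 0, 0, 0, 0]
  jaw: 0.4
  grip_force: 60

```text
clock: 45.7
position: [0.4308, 0.332, 0.0222]
eef_rot: [[-0.864, 0.008, 0.504], [0.008, 1.0, -0.003], [-0.504, 0.002, -0.864]]
wrist_force: [1.2, -2.4, 6.7]
grip_width: 0.743
finger_force: 66.2
```

Call:
jog_arm:
  plan: [-0.012, 0, -0.0206, 0, 0, 0, -0.012, 0, -0.0206, 0, 0, 0, -0.012, 0, -0.0206, 0, 0, 0, -0.012, 0, -0.0206, 0, 0, 0, -0.012, 0, -0.0206, 0, 0, 0, -0.012, 0, -0.0206, 0, 0, 0, -0.012, 0, -0.0206, 0, 0, 0, 0, 0, 0, 0, 0, 0]

```text
clock: 46.5
position: [0.4307, 0.333, 0.1904]
eef_rot: [[-0.864, 0.006, 0.503], [0.008, 1.0, 0.001], [-0.503, 0.005, -0.864]]
wrist_force: [0.9, 0.3, -1.6]
grip_width: 0.742
finger_force: 67.2
```

```bash
python3 - <<'E'
from h import *
st();R=tool(60);v=np.array([.437,-.177,.056])-R@[.0104,0,-.0096];to(v+[0,0,.12],R,0)
E
```

```text
46.5 q [ 0.716 -0.065 -0.608  0.612 -0.336  0.652] p [0.4307 0.333  0.1904] 
 [[-0.864, 0.006, 0.503], [0.008, 1.0, 0.001], [-0.503, 0.005, -0.864]] F [ 0.9  0.3 -1.6] 0.742 67.23240852355957
tcp [ 0.437 -0.174  0.162] shift [ 0.0051 -0.507   0.0267] | 0.508 turn [-0.397  1.273  1.51 ] | shift after turn [-0.276  -0.063  -0.4215]
```

Call:
jog_arm:
  plan: [0.0004, -0.0423, 0.0022, 0, 0, 0, 0.0004, -0.0423, 0.0022, 0, 0, 0, 0.0004, -0.0423, 0.0022, 0, 0, 0, 0.0004, -0.0423, 0.0022, 0, 0, 0, 0.0004, -0.0423, 0.0022, 0, 0, 0, 0.0004, -0.0423, 0.0022, 0, 0, 0, 0.0004, -0.0423, 0.0022, 0, 0, 0, 0.0004, -0.0423, 0.0022, 0, 0, 0, 0.0004, -0.0423, 0.0022, 0, 0, 0, 0.0004, -0.0423, 0.0022, 0, 0, 0]

```text
clock: 47.5
position: [0.4319, -0.092, 0.1632]
eef_rot: [[-0.867, 0.007, 0.498], [0.008, 1.0, -0.001], [-0.498, 0.003, -0.867]]
wrist_force: [0.5, 0.5, -1.4]
grip_width: 0.743
finger_force: 67.5
```

Call:
jog_arm:
  plan: [0.0004, -0.0423, 0.0022, 0, 0, 0, 0.0004, -0.0423, 0.0022, 0, 0, 0, 0, 0, 0, -0.0248, 0.0796, 0.0944, 0, 0, 0, -0.0248, 0.0796, 0.0944, 0, 0, 0, -0.0248, 0.0796, 0.0944, 0, 0, 0, -0.0248, 0.0796, 0.0944, 0, 0, 0, -0.0248, 0.0796, 0.0944, 0, 0, 0, -0.0248, 0.0796, 0.0944, 0, 0, 0, -0.0248, 0.0796, 0.0944, 0, 0, 0, -0.0248, 0.0796, 0.0944]

```text
clock: 48.5
position: [0.4345, -0.1752, 0.1598]
eef_rot: [[-0.773, 0.634, -0.006], [0.581, 0.713, 0.392], [0.253, 0.3, -0.92]]
wrist_force: [-0.3, -0.6, -2.1]
grip_width: 0.743
finger_force: 67.7
```

Call:
jog_arm:
  plan: [0, 0, 0, -0.0248, 0.0796, 0.0944, 0, 0, 0, -0.0248, 0.0796, 0.0944, 0, 0, 0, -0.0248, 0.0796, 0.0944, 0, 0, 0, -0.0248, 0.0796, 0.0944, 0, 0, 0, -0.0248, 0.0796, 0.0944, 0, 0, 0, -0.0248, 0.0796, 0.0944, 0, 0, 0, -0.0248, 0.0796, 0.0944, 0, 0, 0, -0.0248, 0.0796, 0.0944, 0, 0, 0, 0, 0, 0, 0, 0, 0, 0, 0, 0]

```text
clock: 49.5
position: [0.4347, -0.1757, 0.1599]
eef_rot: [[-0.064, 0.991, -0.12], [0.497, 0.136, 0.857], [0.865, -0.005, -0.501]]
wrist_force: [-0.4, 0.4, -2.2]
grip_width: 0.749
finger_force: 67.8
```

```bash
python3 - <<'E'
from h import *
st();R=tool(60);v=np.array([.437,-.177,.056])-R@[.0104,0,-.0096];to(v+[0,0,.12],R,0);to(v,R,0)
n='top';im=bot.get_image(n);H,S,V=cv2.split(cv2.cvtColor(im,cv2.COLOR_RGB2HSV))
for c in blobs((H>55)&(H<90)&(S>120)&(V>50),60):
    u=c.mean(0)[0]
    if 320<u[0]<390 and u[1]>225:
        q=on(n,c,.17);print('w',(q-[.437,-.177])@w[:2].astype(float) @ np.ones(len(q))/len(q), [f((q-[.437,-.177])@w[:2]) for f in(np.min,np.max)],[f((q-[.437,-.177])@cc[:2]) for f in(np.min,np.max)],cv2.minAreaRect(q))
E
```

```text
49.5 q [-0.838  0.644 -0.054  1.834  0.506  0.332] p [ 0.4347 -0.1757  0.1599] 
 [[-0.064, 0.991, -0.12], [0.497, 0.136, 0.857], [0.865, -0.005, -0.501]] F [-0.4  0.4 -2.2] 0.749 67.76165127754211
tcp [ 0.437 -0.174  0.162] shift [0.0027 0.0021 0.0002] | 0.003 turn [-0.002  0.002 -0.004] | shift after turn [0.0027 0.0021 0.0002]
tcp [ 0.437 -0.174  0.042] shift [-0.1011  0.0026  0.0603] | 0.118 turn [-0.002  0.002 -0.004] | shift after turn [-0.1012  0.0021  0.0602]
w 0.0026270547939088113 [np.float64(-0.018402149569161048), np.float64(0.021940415886972278)] [np.float64(-0.031165632360307855), np.float64(0.027652816992867285)] ((0.4350176155567169, -0.17572560906410217), (0.05866406112909317, 0.03997986763715744), 8.726759910583496)
```

Call:
jog_arm:
  plan: [-0.0148, 0.0004, 0.0088, 0, 0, 0, -0.0148, 0.0004, 0.0088, 0, 0, 0, -0.0148, 0.0004, 0.0088, 0, 0, 0, -0.0148, 0.0004, 0.0088, 0, 0, 0, -0.0148, 0.0004, 0.0088, 0, 0, 0, -0.008, 0.0003, 0.0048, 0, 0, 0, -0.008, 0, 0.0048, 0, 0, 0, -0.005, 0, 0.003, 0, 0, 0, 0, 0, 0, 0, 0, 0, 0, 0, 0, 0, 0, 0]

```text
clock: 50.55
position: [0.437, -0.1747, 0.0511]
eef_rot: [[-0.064, 0.991, -0.119], [0.498, 0.134, 0.856], [0.865, -0.005, -0.502]]
wrist_force: [0.8, 0.2, -2.3]
grip_width: 0.742
finger_force: 67.8
```

Call:
jog_arm:
  plan: [-0.0022, 0, 0.0013, 0, 0, 0, 0, 0, 0, 0, 0, 0, 0, 0, 0, 0, 0, 0]

```text
clock: 50.85
position: [0.4369, -0.1747, 0.0485]
eef_rot: [[-0.064, 0.991, -0.119], [0.499, 0.135, 0.856], [0.864, -0.004, -0.503]]
wrist_force: [-0.3, -0.1, -2.8]
grip_width: 0.745
finger_force: 67.8
```

Call:
jog_arm:
  plan: [-0.0018, 0, 0.001, 0, 0, 0, 0, 0, 0, 0, 0, 0, 0, 0, 0, 0, 0, 0]

```text
clock: 51.15
position: [0.4376, -0.1745, 0.0477]
eef_rot: [[-0.063, 0.991, -0.117], [0.497, 0.133, 0.857], [0.865, -0.004, -0.501]]
wrist_force: [1.7, 1.2, 5.5]
grip_width: 0.747
finger_force: 68.3
```

Call:
jog_arm:
  plan: [-0.001, 0, 0.0006, 0, 0, 0, 0, 0, 0, 0, 0, 0, 0, 0, 0, 0, 0, 0]

```text
clock: 51.45
position: [0.4378, -0.1744, 0.0474]
eef_rot: [[-0.062, 0.991, -0.116], [0.496, 0.132, 0.858], [0.866, -0.004, -0.5]]
wrist_force: [3.1, -0.8, 9.6]
grip_width: 0.744
finger_force: 68.5
```

Call:
jog_arm:
  plan: [0, 0, 0, 0, 0, 0, 0, 0, 0, 0, 0, 0, 0, 0, 0, 0, 0, 0, 0, 0, 0, 0, 0, 0, 0, 0, 0, 0, 0, 0]
  jaw: 1.0

```text
clock: 51.95
position: [0.4366, -0.1745, 0.0449]
eef_rot: [[-0.063, 0.991, -0.119], [0.498, 0.135, 0.857], [0.865, -0.005, -0.502]]
wrist_force: [0.6, -0.8, 0.0]
grip_width: 1.0
finger_force: 0.0
```

Call:
jog_arm:
  plan: [0, 0, -0.025, 0, 0, 0, 0, 0, -0.025, 0, 0, 0, 0, 0, -0.025, 0, 0, 0, 0.02, 0, -0.025, 0, 0, 0, 0.03, 0, -0.02, 0, 0, 0, 0.03, 0, -0.01, 0, 0, 0, 0.03, 0, 0, 0, 0, 0, 0, 0, 0, 0, 0, 0]

```text
clock: 52.75
position: [0.4459, -0.2309, 0.2089]
eef_rot: [[-0.066, 0.991, -0.118], [0.501, 0.135, 0.855], [0.863, -0.002, -0.505]]
wrist_force: [-0.2, -0.3, -0.5]
grip_width: 1.004
finger_force: 0.0
```

```bash
python3 - <<'E'
from h import *
st()
n='top';im=bot.get_image(n);H,S,V=cv2.split(cv2.cvtColor(im,cv2.COLOR_RGB2HSV))
for c in blobs((H>55)&(H<90)&(S>120)&(V>50),60):
    u=c.mean(0)[0]
    if 320<u[0]<390 and u[1]>225:
        for z in(.055,.085):
            q=on(n,c,z);print(z,[f((q-[.437,-.177])@w[:2]) for f in(np.min,np.max)],[f((q-[.437,-.177])@cc[:2]) for f in(np.min,np.max)],cv2.minAreaRect(q)[2])
E
```

```text
52.75 q [-0.88   0.662  0.102  1.979  0.471  0.305] p [ 0.4459 -0.2309  0.2089] 
 [[-0.066, 0.991, -0.118], [0.501, 0.135, 0.855], [0.863, -0.002, -0.505]] F [-0.2 -0.3 -0.5] 1.004 0.0
0.055 [np.float64(-0.014751195047261365), np.float64(0.024090436890807358)] [np.float64(-0.026281787124411888), np.float64(0.03149192786957338)] 7.389321327209473
0.085 [np.float64(-0.008536791200826108), np.float64(0.02926046374498874)] [np.float64(-0.0280804819318537), np.float64(0.028139822853999557)] 7.389320373535156
```

Base end sits about 26 mm down-lane of the vee centre, as planned.

Call:
jog_arm:
  plan: [0, 0, 0, 0, -0.137, 0, 0, 0, 0, 0, -0.137, 0, 0, 0, 0, 0, -0.137, 0, 0, 0, 0, 0, -0.137, 0, 0, 0, 0, 0, -0.137, 0, 0, 0, 0, 0, -0.137, 0, 0, 0, 0, 0, -0.137, 0, 0, 0, 0, 0, -0.137, 0, 0, 0, 0, 0, -0.137, 0, 0, 0, 0, 0, -0.137, 0]

```text
clock: 53.8
position: [0.4451, -0.2313, 0.2053]
eef_rot: [[-0.128, 0.991, 0.04], [0.937, 0.134, -0.323], [-0.325, -0.004, -0.946]]
wrist_force: [0.1, 0.8, -0.5]
grip_width: 1.0
finger_force: 0.0
```

Call:
jog_arm:
  plan: [0, 0, 0, 0, -0.137, 0, 0, 0, 0, 0, -0.137, 0, 0, 0, 0, 0, 0, 0, 0, 0, 0, 0, 0, 0]

```text
clock: 54.2
position: [0.4446, -0.2303, 0.204]
eef_rot: [[-0.116, 0.991, 0.07], [0.819, 0.136, -0.558], [-0.562, -0.007, -0.827]]
wrist_force: [-0.7, -0.3, 0.0]
grip_width: 0.997
finger_force: 0.0
```

```bash
python3 - <<'E'
from h import *
st();g=np.array([.4365,-.167,.055]);to(g+[0,0,.08],tool(-34));to(g,tool(-34))
E
```

```text
54.2 q [-0.31  -0.063 -0.589  0.765 -0.535  1.046] p [ 0.4446 -0.2303  0.204 ] 
 [[-0.116, 0.991, 0.07], [0.819, 0.136, -0.558], [-0.562, -0.007, -0.827]] F [-0.7 -0.3  0. ] 0.997 0.0
tcp [ 0.438 -0.18   0.115] shift [0.0917 0.0012 0.0452] | 0.102 turn [-0.006  0.003  0.004] | shift after turn [0.0915 0.0006 0.0455]
tcp [ 0.438 -0.18   0.035] shift [0.1366 0.0018 0.1113] | 0.176 turn [-0.006  0.003  0.004] | shift after turn [0.1362 0.0006 0.1118]
```

Call:
jog_arm:
  plan: [0.0306, 0, 0.015, 0, 0, 0, 0.0306, 0, 0.015, 0, 0, 0, 0.0306, 0, 0.015, 0, 0, 0, 0.015, 0, 0.022, 0, 0, 0, 0.015, 0, 0.022, 0, 0, 0, 0.009, 0, 0.011, 0, 0, 0, 0.009, 0, 0.011, 0, 0, 0, 0, 0, 0, 0, 0, 0, 0, 0, 0, 0, 0, 0]

```text
clock: 55.1
position: [0.4383, -0.18, 0.0353]
eef_rot: [[-0.112, 0.991, 0.071], [0.818, 0.133, -0.559], [-0.564, -0.004, -0.826]]
wrist_force: [0.0, -0.3, 0.3]
grip_width: 1.0
finger_force: 0.0
```

Call:
jog_arm:
  plan: [0, 0, 0, 0, 0, 0, 0, 0, 0, 0, 0, 0, 0, 0, 0, 0, 0, 0, 0, 0, 0, 0, 0, 0, 0, 0, 0, 0, 0, 0, 0, 0, 0, 0, 0, 0]
  jaw: 0.4
  grip_force: 60

```text
clock: 55.7
position: [0.4398, -0.1793, 0.0366]
eef_rot: [[-0.111, 0.991, 0.076], [0.817, 0.135, -0.561], [-0.566, -0.0, -0.825]]
wrist_force: [2.9, 2.5, 6.4]
grip_width: 0.71
finger_force: 64.1
```

Call:
jog_arm:
  plan: [-0.0113, 0, -0.0165, 0, 0, 0, -0.0113, 0, -0.0165, 0, 0, 0, -0.0113, 0, -0.0165, 0, 0, 0, -0.0113, 0, -0.0165, 0, 0, 0, -0.0113, 0, -0.0165, 0, 0, 0, -0.0113, 0, -0.0165, 0, 0, 0, -0.0113, 0, -0.0165, 0, 0, 0, -0.0113, 0, -0.0165, 0, 0, 0, 0, 0, 0, 0, 0, 0]

```text
clock: 56.6
position: [0.4386, -0.1791, 0.1965]
eef_rot: [[-0.112, 0.991, 0.074], [0.818, 0.135, -0.56], [-0.565, -0.002, -0.825]]
wrist_force: [0.5, 0.6, -1.7]
grip_width: 0.707
finger_force: 65.8
```

Call:
jog_arm:
  plan: [0, 0, 0, 0, 0.1333, 0, 0, 0, 0, 0, 0.1333, 0, 0, 0, 0, 0, 0.1333, 0, 0, 0, 0, 0, 0.1333, 0, 0, 0, 0, 0, 0.1333, 0, 0, 0, 0, 0, 0.1333, 0, 0, 0, 0, 0, 0.1333, 0, 0, 0, 0, 0, 0.1333, 0, 0, 0, 0, 0, 0.1333, 0, 0, 0, 0, 0, 0.1333, 0]

```text
clock: 57.6
position: [0.4376, -0.1792, 0.1937]
eef_rot: [[-0.095, 0.991, -0.094], [0.733, 0.134, 0.667], [0.674, -0.005, -0.739]]
wrist_force: [-0.4, 0.1, -2.8]
grip_width: 0.706
finger_force: 65.8
```

Call:
jog_arm:
  plan: [0, 0, 0, 0, 0.1333, 0, 0, 0.0378, 0, 0, 0, 0, -0.012, 0.0378, 0, 0, 0, 0, -0.022, 0.0378, -0.009, 0, 0, 0, -0.032, 0.0378, -0.018, 0, 0, 0, -0.0337, 0.0378, -0.018, 0, 0, 0, 0, 0, 0, 0, 0, 0, 0, 0, 0, 0, 0, 0]

```text
clock: 58.4
position: [0.6325, -0.2476, 0.144]
eef_rot: [[-0.08, 0.991, -0.11], [0.639, 0.135, 0.757], [0.765, -0.01, -0.644]]
wrist_force: [-1.2, 0.3, -0.9]
grip_width: 0.712
finger_force: 66.0
```

```bash
python3 - <<'E'
from h import *
s=st();R=tool(50);o=np.array([-.0283,0,-.0031]);v=P(.31)+.002*n_-R@o
to(v+.06*n_,R,0);to(v,R,0);greens()
E
```

```text
58.4 q [-0.693  0.872  0.479  1.901  0.538  0.539] p [ 0.6325 -0.2476  0.144 ] 
 [[-0.08, 0.991, -0.11], [0.639, 0.135, 0.757], [0.765, -0.01, -0.644]] F [-1.2  0.3 -0.9] 0.712 66.00497961044312
tcp [ 0.64  -0.256  0.144] shift [-0.0059  0.0062 -0.0068] | 0.011 turn [-0.006  0.002 -0.008] | shift after turn [-0.0059  0.0062 -0.0067]
tcp [ 0.641 -0.262  0.084] shift [-0.0556  0.0068  0.0269] | 0.062 turn [-0.006  0.002 -0.008] | shift after turn [-0.0557  0.0062  0.0268]
s 0.0329 cross 0.0001 [ 0.6056 -0.0041  0.058   0.0587]
s 0.0978 cross 0.0002 [ 0.6145 -0.0681  0.0581  0.0592]
s 0.1635 cross -0.0016 [ 0.6215 -0.1332  0.0581  0.0598]
```

Call:
jog_arm:
  plan: [-0.0059, 0.0062, -0.0067, -0.006, 0.002, -0.008, -0.01, 0, 0.0068, 0, 0, 0, -0.01, 0, 0.0068, 0, 0, 0, -0.01, 0, 0.0068, 0, 0, 0, -0.01, 0, 0.0068, 0, 0, 0, 0, 0, 0, 0, 0, 0, 0, 0, 0, 0, 0, 0]

```text
clock: 59.15
position: [0.6412, -0.2605, 0.1]
eef_rot: [[-0.09, 0.991, -0.101], [0.638, 0.135, 0.758], [0.765, 0.004, -0.645]]
wrist_force: [0.0, -0.3, -2.4]
grip_width: 0.711
finger_force: 65.8
```

```bash
python3 - <<'E'
from h import *
st();R=tool(50);o=np.array([-.0283,0,-.0031]);v=P(.31)+.002*n_-R@o
to(v,R,0)
n='top';im=bot.get_image(n);H,S,V=cv2.split(cv2.cvtColor(im,cv2.COLOR_RGB2HSV))
for c in blobs((H>55)&(H<90)&(S>120)&(V>50),60):
    u=c.mean(0)[0]
    if 340<u[0]<420 and u[1]<230:
        q=on(n,c,.121);k=.6055*cc[0]-.0043*cc[1];print('xext',(q@cc[:2]).min()-k,(q@cc[:2]).max()-k,'max y',q[:,1].max())
E
```

```text
59.15 q [-0.701  0.93   0.496  1.857  0.54   0.525] p [ 0.6412 -0.2605  0.1   ] 
 [[-0.09, 0.991, -0.101], [0.638, 0.135, 0.758], [0.765, 0.004, -0.645]] F [ 0.  -0.3 -2.4] 0.711 65.81905245780945
tcp [ 0.641 -0.262  0.084] shift [-0.0129 -0.0007  0.0092] | 0.016 turn [0.003 0.002 0.003] | shift after turn [-0.0129 -0.0007  0.0092]
xext -0.02663351794739699 0.030431475742431657 max y -0.24357839
```

Call:
jog_arm:
  plan: [-0.006, -0.001, 0.0045, 0, 0, 0, -0.006, 0, 0.0042, 0, 0, 0, 0, 0, 0, 0, 0, 0, 0, 0, 0, 0, 0, 0]

```text
clock: 59.6
position: [0.6407, -0.2621, 0.0854]
eef_rot: [[-0.091, 0.991, -0.1], [0.639, 0.135, 0.757], [0.764, 0.005, -0.646]]
wrist_force: [-0.3, 0.2, -2.2]
grip_width: 0.707
finger_force: 66.1
```

Call:
jog_arm:
  plan: [-0.002, 0, 0.0014, 0, 0, 0, 0, 0, 0, 0, 0, 0, 0, 0, 0, 0, 0, 0]

```text
clock: 59.9
position: [0.6409, -0.2621, 0.0845]
eef_rot: [[-0.091, 0.991, -0.1], [0.639, 0.135, 0.758], [0.764, 0.005, -0.645]]
wrist_force: [-2.4, 1.7, 3.2]
grip_width: 0.712
finger_force: 66.3
```

Call:
jog_arm:
  plan: [0, 0, 0, 0, 0, 0, 0, 0, 0, 0, 0, 0, 0, 0, 0, 0, 0, 0, 0, 0, 0, 0, 0, 0, 0, 0, 0, 0, 0, 0, 0, 0, 0, 0, 0, 0, 0, 0, 0, 0, 0, 0, 0, 0, 0, 0, 0, 0]
  jaw: 1.0

```text
clock: 60.7
position: [0.641, -0.2624, 0.0833]
eef_rot: [[-0.091, 0.991, -0.1], [0.639, 0.135, 0.757], [0.764, 0.005, -0.646]]
wrist_force: [-0.2, -0.2, 0.3]
grip_width: 1.001
finger_force: 0.0
```

Call:
jog_arm:
  plan: [0, 0, -0.015, 0, 0, 0, 0.01, 0, -0.02, 0, 0, 0, 0.02, 0, -0.02, 0, 0, 0, 0.03, 0, -0.02, 0, 0, 0, 0.03, 0, -0.02, 0, 0, 0, 0, -0.04, 0, 0, 0, 0, 0, -0.04, 0, 0, 0, 0, 0, -0.04, 0, 0, 0, 0, 0, 0, 0, 0, 0, 0, 0, 0, 0, 0, 0, 0]

```text
clock: 61.7
position: [0.5228, -0.2932, 0.2132]
eef_rot: [[-0.09, 0.991, -0.098], [0.639, 0.133, 0.757], [0.764, 0.006, -0.646]]
wrist_force: [0.7, 0.6, -0.5]
grip_width: 0.997
finger_force: 0.0
```

Call:
jog_arm:
  plan: [0, 0, 0, 0, 0, 0, 0, 0, 0, 0, 0, 0, 0, 0, 0, 0, 0, 0, 0, 0, 0, 0, 0, 0, 0, 0, 0, 0, 0, 0, 0, 0, 0, 0, 0, 0, 0, 0, 0, 0, 0, 0, 0, 0, 0, 0, 0, 0, 0, 0, 0, 0, 0, 0, 0, 0, 0, 0, 0, 0]

```text
clock: 62.7
position: [0.5233, -0.293, 0.2128]
eef_rot: [[-0.091, 0.991, -0.1], [0.639, 0.135, 0.757], [0.764, 0.005, -0.646]]
wrist_force: [-0.1, -0.5, -0.6]
grip_width: 1.004
finger_force: 0.0
```

```bash
python3 - <<'E'
from h import *
st();greens();im=bot.get_image('top');cv2.imwrite('pics/s10.png',cv2.resize(im[120:330,100:480,::-1],None,fx=2.1,fy=2.1,interpolation=cv2.INTER_CUBIC))
E
```

```text
62.7 q [-0.835  0.721  0.343  1.964  0.449  0.413] p [ 0.5233 -0.293   0.2128] 
 [[-0.091, 0.991, -0.1], [0.639, 0.135, 0.757], [0.764, 0.005, -0.646]] F [-0.1 -0.5 -0.6] 1.004 0.0
s 0.0329 cross 0.0001 [ 0.6055 -0.0042  0.0579  0.059 ]
s 0.0981 cross 0.0001 [ 0.6144 -0.0684  0.0581  0.0601]
s 0.1968 cross -0.0006 [ 0.627  -0.1658  0.0605  0.1392]
s 0.1954 cross -0.0024 [ 0.6251 -0.1647  0.0602  0.1383]
```

View pics/s10.png

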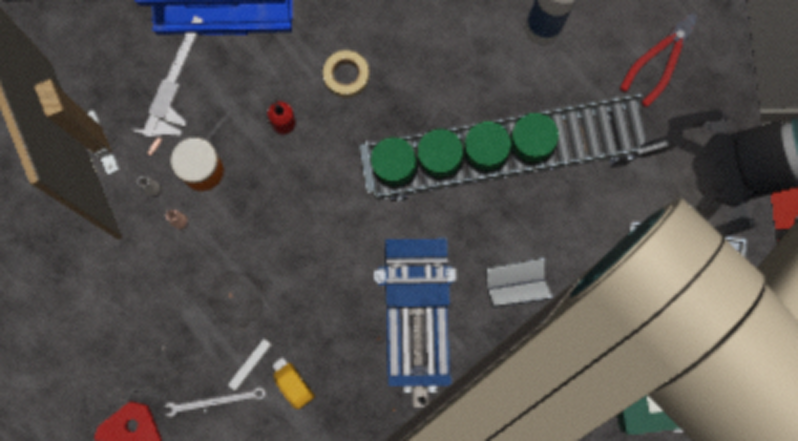

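Four pots are queued at crop x = 393, 440, 488 and 535. The arm hides the tray, so I step aside to check it.

Call:
jog_arm:
  plan: [0.035, -0.01, 0.03, 0, 0, 0, 0.035, -0.01, 0.03, 0, 0, 0, 0.035, -0.01, 0.03, 0, 0, 0, 0.035, -0.01, 0.03, 0, 0, 0, 0.035, -0.01, 0.03, 0, 0, 0, 0.035, -0.01, 0.03, 0, 0, 0, 0.035, -0.01, 0.03, 0, 0, 0, 0, 0, 0, 0, 0, 0, 0, 0, 0, 0, 0, 0]

```text
clock: 63.7
position: [0.4101, 0.014, 0.2643]
eef_rot: [[-0.093, 0.991, -0.1], [0.64, 0.137, 0.756], [0.763, 0.006, -0.647]]
wrist_force: [-0.3, 0.3, 0.1]
grip_width: 1.005
finger_force: 0.0
```

```bash
python3 - <<'E'
from h import *
st();greens();im=bot.get_image('top');cv2.imwrite('pics/s11.png',cv2.resize(im[120:330,100:480,::-1],None,fx=2.1,fy=2.1,interpolation=cv2.INTER_CUBIC))
E
```

```text
63.7 q [-0.572  0.205 -0.319  1.699  0.621  0.642] p [0.4101 0.014  0.2643] 
 [[-0.093, 0.991, -0.1], [0.64, 0.137, 0.756], [0.763, 0.006, -0.647]] F [-0.3  0.3  0.1] 1.005 0.0
s 0.0328 cross 0.0001 [ 0.6056 -0.0041  0.0582  0.0586]
s 0.0981 cross 0.0001 [ 0.6144 -0.0684  0.0578  0.0598]
s 0.1972 cross -0.0005 [ 0.6271 -0.1662  0.0604  0.1381]
s 0.1958 cross -0.0023 [ 0.6252 -0.165   0.0601  0.1373]
```

View pics/s11.png

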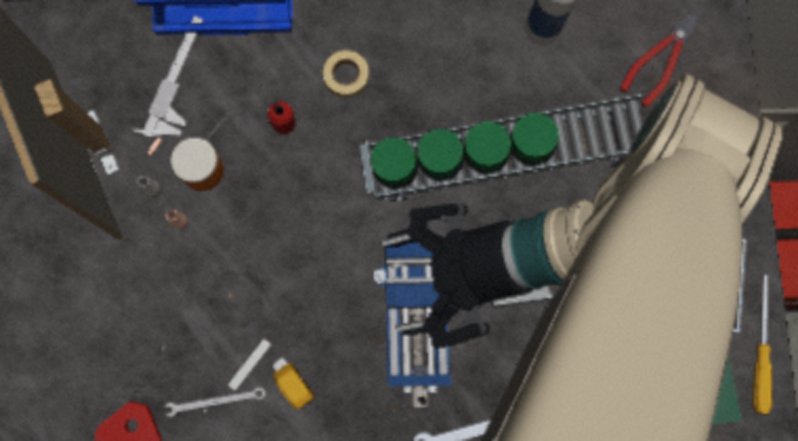

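The four-pot queue and bystanders are in place, but the tray (right, near (742,280)) is still covered. I turn the tool down and check it by numbers.

Call:
jog_arm:
  plan: [0, 0, 0, 0, -0.125, 0, 0, 0, 0, 0, -0.125, 0, 0, 0, 0, 0, -0.125, 0, 0, 0, 0, 0, -0.125, 0, 0, 0, 0, 0, -0.125, 0, 0, 0, 0, 0, -0.125, 0, 0, 0, 0, 0, -0.12, 0, 0.03, 0, 0, 0, 0, 0, 0.03, 0, 0, 0, 0, 0, 0, 0, 0, 0, 0, 0]

```text
clock: 64.8
position: [0.4029, 0.0744, 0.2639]
eef_rot: [[-0.138, 0.99, 0.005], [0.99, 0.138, 0.001], [-0.0, 0.005, -1.0]]
wrist_force: [-0.3, -0.0, 0.4]
grip_width: 1.001
finger_force: 0.0
```

```bash
python3 - <<'E'
from h import *
st();greens();n='top';im=bot.get_image(n);H,S,V=cv2.split(cv2.cvtColor(im,cv2.COLOR_RGB2HSV))
for nm,m,z in(('dark',V<45,.05),('light',(V>125)&(S<60),.012)):
    for c in blobs(m,150):
        u=c.mean(0)[0]
        if 385<u[0]<470 and 205<u[1]<290:
            q=on(n,c,z);print(nm,cv2.contourArea(c),np.round(u),cv2.minEnclosingCircle(q),cv2.minAreaRect(q))
E
```

```text
64.8 q [ 2.400e-02 -1.350e-01 -4.020e-01  1.299e+00  1.000e-03  1.456e+00] p [0.4029 0.0744 0.2639] 
 [[-0.138, 0.99, 0.005], [0.99, 0.138, 0.001], [-0.0, 0.005, -1.0]] F [-0.3 -0.   0.4] 1.001 0.0
s 0.0329 cross 0.0 [ 0.6055 -0.0042  0.0581  0.0584]
s 0.0981 cross 0.0001 [ 0.6144 -0.0684  0.0578  0.0598]
s 0.1967 cross -0.0004 [ 0.6272 -0.1656  0.0603  0.1387]
s 0.1953 cross -0.0021 [ 0.6253 -0.1645  0.06    0.1378]
light 2348.5 [426. 252.] ((0.4460240602493286, -0.41427624225616455), 0.10361119359731674) ((0.4454345703125, -0.4147150218486786), (0.16307203471660614, 0.13326117396354675), 79.6865463256836)
```

```bash
python3 - <<'E'
from h import *
n='top';im=bot.get_image(n);H,S,V=cv2.split(cv2.cvtColor(im,cv2.COLOR_RGB2HSV))
for t in(55,70,100):
    for c in blobs(V[215:285,396:458]<t,80):
        c=c+[396,215];u=c.mean(0)[0]; q=on(n,c,.045);print(t,cv2.contourArea(c),np.round(u),cv2.minEnclosingCircle(q),cv2.minAreaRect(q)[1])
E
```

```text
55 392.5 [428. 251.] ((0.44196751713752747, -0.409626841545105), 0.03752925619482994) (0.06928285211324692, 0.06245439127087593)
70 302.0 [411. 278.] ((0.3712785243988037, -0.35822945833206177), 0.04826540872454643) (0.09333193302154541, 0.036715734750032425)
70 422.5 [428. 251.] ((0.4410272538661957, -0.40938735008239746), 0.038236990571022034) (0.06149529665708542, 0.07465676218271255)
70 252.5 [443. 221.] ((0.5287333726882935, -0.4505184590816498), 0.05777856707572937) (0.10891439765691757, 0.05081221088767052)
100 458.0 [428. 251.] ((0.4428206980228424, -0.40990856289863586), 0.03979438543319702) (0.07672811299562454, 0.06387751549482346)
100 1569.5 [427. 250.] ((0.44814324378967285, -0.40740224719047546), 0.1390352100133896) (0.1792757213115692, 0.21230211853981018)
```

The pot stands upright at the tray's centre and the queue is complete. I hand the job in.

```bash
python3 -c "
from rig import bot
print(bot.close_job())"
```

```text
the job is handed in; nothing more can be done
None
```

I handed the job in at about 65 s on the robot's clock: the oldest pot stands lid up in the drip tray, and both new pots (only two were there) are lid down in the lane behind the two old ones, though I got no verdict back.

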